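# Lock out the line, then fit and pin the lane dividers

### The arm

A 6-joint arm with a two-finger parallel gripper is mounted at the origin on a cart in front of the work surface, level with it; the furniture and walls round the work are solid. World frame = base frame: x ahead of the robot, y to its left, z up, the work surface at z = 0. Lengths are in m, angles in rad, forces in N, time in s.
With the tool pointing down it reaches from about 0.325 to 0.85 m from the base axis. Payload 15.5 kg.
Tool frame: the origin (TCP) lies midway between the tips of the shut fingers; the grasp point (between the pads) lies 19 mm behind it; z points along the fingers, y is the line along which they close (so a half turn about z gives the same grasp; the last joint's range is limited). The gripper opens to 91 mm and grips with 3 to 60 N. Pads are 32 mm wide; open, the fingers measure 118 mm over their backs; the gripper's body (76 mm by 178 mm) begins 60 mm behind the grasp point.
Start: joints at [1.129, 0.494, 1.345, -0, 1.302, -0.096], TCP at [0.212, 0.588, 0.214] pointing down, gripper open.
Joint ranges: [-2.91, 2.91], [-0.82, 2.16], [0.22, 2.67], [-1.22, 4.37], [0.12, 2.79], [-3.08, 3.08]. Speed limits (rad/s): [1.89, 1.89, 2.57, 3.01, 3.01, 3.01].

### API

Orientations are given as a unit quaternion [w, x, y, z].
In Python, from workcell import manip gives the robot as it stands. The module is installed in compiled form; this text tells all that it offers.
- The arm moves only by the tool jog_arm, never from a script. Its argument "targets" is a list of rows, each an object with "travel": the shift along the tool's x, y, z in m, a list of three; "rotation": the turn, a rotation vector about the tool's x, y, z in units of 8 degrees (1.0 is 8 degrees), a list of three; "claw": the opening, from 0 (shut) to 1 (fully open). In form: [{"travel": [tx, ty, tz], "rotation": [wx, wy, wz], "claw": claw}, ...]. A call has 1 to 5 rows; each row shifts and turns the commanded pose from where the row before left it, along the tool's axes as they then stand; what a row does not reach is not made up. A row lasts 1/10 s, in which the tool goes at most 50 mm and 8.59 degrees, less where a joint would pass 70% of its speed; a pose out of reach is approached as far as the arm can. A call with a gripper value outside its range is refused whole. The fingers move at their own pace and stop on an object; the grip force is fixed at half the most. Time passes only in rows, so rows that do not move let the fingers close. It gives the time, the measured TCP pose, the force, the opening and the grip force at its end, in the units of the state.
- manip.observe(): the state, without advancing time (a new reading comes with each control period).
- manip.get_image(name): name is "scene" or "top" or "wrist"; returns a dict with "frame" (480x640x3 uint8, red, green, blue), "intrinsics" (3x3 intrinsics, pixels), "R" (3x3) and "t" (3): a world point X has camera coordinates R X + t. Camera axes: x right, y down, z forward; pixel columns grow to the right and rows downward; lengths in m; the calibration is good to about 2 mm. A picture is of the moment at which its call begins. There is no depth.
- manip.close_job(): hands the job in; it is judged then, once.
The state is a dict: "t": time; "joints": joint angles; "qd": joint speeds; "joint_torque": joint torques, N m; "ee_pos": TCP position; "eef_rot": TCP orientation; "force": force on the tool from outside, world axes, zero at the start; "torque": the same for the moment, N m; "gripper_width": finger opening in m; "gripper_force": force on a finger pad.
Only numpy, scipy, OpenCV 4.12 (cv2) and the standard library are available. Lean on these libraries where they do the work, as an engineer would, in place of code of your own. Each camera call takes 0.05 s, during which the arm holds its last target. There are 200 camera calls.

### The job

Change over the divider base: first pull the interlock key up out of its sprung socket and put it in the shallow open key tray. Then fit every lane divider lying on the bench to a station of its own on the aluminium base: with the plate flat on the base, slide its open slot under the head of the stud until the pin hole in the divider lines up with the one in the base, and push a retaining pin from the rack down through both holes until its flange lies on the divider. If only two dividers are there, one station and one pin stay unused.

Things in the scene. Friction and masses are not known exactly. Their poses are not given: they have to be found in the camera images.
- key_grip (a point): Centre of the black upright grip of the interlock key (x 34, y 12, z 30 mm; take it across y) on a 36x26x5 mm flange. Its steel stem, 14 mm square, ends 42 mm below this point. 80 g. Starts fully home, the flange on the box, held by a sprung ball in a notch of the stem: pull straight up with about 5 to 15 N; clear of the socket after 22 mm. It may lie or stand in the tray.
- socket_mouth (a point): Centre of the key socket's mouth in the top (34 mm above the bench) of the interlock box, a fixed grey block 64 x 64 mm. z up.
- tray_floor (a point): Centre of the inner floor (3 mm above the bench) of the key tray, a fixed shallow open dark steel tray, outside 100 mm along its x and 130 mm along its y, walls 3 mm thick, rims 20 mm above the bench.
- divider_base: Fixed aluminium block, 150 mm (x) by 270 mm (y), 25 mm high; origin at the centre of its underside. Three like stations side by side, at y = -90, 0 and +90 mm: each has a pin hole at x = -42 and a headed stud at x = +41 mm. A divider goes on at the near (-x) side, flat, and slides to +x under the stud's head.
- pin_rack: Fixed grey block 150 (x) x 44 (y) x 32 mm high; origin at the centre of its underside. The three retaining pins stand upright and loose in its holes (14 mm across, at x = -50, 0, +50 mm), flanges on its top; take a knob across the block's short side and lift.
- station1_hole (a point): Centre of the mouth of pin hole 1 in the top of the divider base: 12.5 mm across, vertical, right through (25 mm). x points to the station's stud, 83 mm off: neck 11 mm across, flat head 24 mm across and 6 mm thick, its underside 10.5 mm above the block's top. z up. The block's near edge is at x = -33 mm.
- station2_hole (a point): Centre of the mouth of pin hole 2 in the top of the divider base: 12.5 mm across, vertical, right through (25 mm). x points to the station's stud, 83 mm off: neck 11 mm across, flat head 24 mm across and 6 mm thick, its underside 10.5 mm above the block's top. z up. The block's near edge is at x = -33 mm.
- station3_hole (a point): Centre of the mouth of pin hole 3 in the top of the divider base: 12.5 mm across, vertical, right through (25 mm). x points to the station's stud, 83 mm off: neck 11 mm across, flat head 24 mm across and 6 mm thick, its underside 10.5 mm above the block's top. z up. The block's near edge is at x = -33 mm.
- divider1_fin (a point): Divider 1 (two or three are there, alike, 200 g): steel plate 130 x 44 x 8 mm, fin 12 mm thick (y), x -20 to +20, up to 44 mm; take it across the fin. Point: in the fin, 28 mm above the underside. x along the plate: slot 14 mm wide, x +62 (open) to +32; pin hole 12.5 mm at x = -45. Holes in line: point 45 mm to +x of the station's hole, 28 mm above, x axes alike, slot end 0.5 mm off the stud.
- divider2_fin (a point): Divider 2 (two or three are there, alike, 200 g): steel plate 130 x 44 x 8 mm, fin 12 mm thick (y), x -20 to +20, up to 44 mm; take it across the fin. Point: in the fin, 28 mm above the underside. x along the plate: slot 14 mm wide, x +62 (open) to +32; pin hole 12.5 mm at x = -45. Holes in line: point 45 mm to +x of the station's hole, 28 mm above, x axes alike, slot end 0.5 mm off the stud.
- divider3_fin (a point): Divider 3 (two or three are there, alike, 200 g): steel plate 130 x 44 x 8 mm, fin 12 mm thick (y), x -20 to +20, up to 44 mm; take it across the fin. Point: in the fin, 28 mm above the underside. x along the plate: slot 14 mm wide, x +62 (open) to +32; pin hole 12.5 mm at x = -45. Holes in line: point 45 mm to +x of the station's hole, 28 mm above, x axes alike, slot end 0.5 mm off the stud.
- pin1_knob (a point): Centre of the upright black knob, 20 mm across, 30 mm tall, of retaining pin 1 (three alike, 60 g). Flange 26 mm across, 4 mm thick, underside 19 mm below this point; below it a steel shaft 10 mm across, 28 mm long, with a rounded nose. Fully home, its flange on the divider's plate, this point is 27 mm above the base's top.
- pin2_knob (a point): Centre of the upright black knob, 20 mm across, 30 mm tall, of retaining pin 2 (three alike, 60 g). Flange 26 mm across, 4 mm thick, underside 19 mm below this point; below it a steel shaft 10 mm across, 28 mm long, with a rounded nose. Fully home, its flange on the divider's plate, this point is 27 mm above the base's top.
- pin3_knob (a point): Centre of the upright black knob, 20 mm across, 30 mm tall, of retaining pin 3 (three alike, 60 g). Flange 26 mm across, 4 mm thick, underside 19 mm below this point; below it a steel shaft 10 mm across, 28 mm long, with a rounded nose. Fully home, its flange on the divider's plate, this point is 27 mm above the base's top.

How it is judged:
By the outcome, as a careful person would: the job done as asked, in the order asked, and still so for the second after the job is handed in, with the robot touching nothing.
Of divider1, divider2, divider3 only 2 to 3 are there at a start; the rules pass over those that are not, and their reading is None.
At some moment in a run one of divider1, divider2, divider3 may be knocked a few centimetres aside while the robot is not near it.
It also fails if it takes over 210 s, if anything falls off the work surface, if the arm or the gripper's body presses on something with over 40 N, if the wrist force passes 120 N, or if a joint passes its speed limit or range.

## Working session

There is one attempt and no reset: what is moved stays moved. The work goes in short steps, Python scripts to look and compute and a tool call to move; the robot and the scene stay as the last step left them, time stands still between calls to the robot, and variables do not carry over. Pictures are saved under pics/ and viewed, at most 14 in all, crops included, and the job is handed in when it is done.

Besides the shell and the picture viewer there is one more tool, called after "Request:" as a command line: name --argument value ..., lists and objects as JSON in quotes. jog_arm: Moves the arm, as the interface text tells. Its arguments: {"type":"object","properties":{"targets":{"type":"array","items":{"type":"object","properties":{"travel":{"type":"array","items":{"type":"number"}},"rotation":{"type":"array","items":{"type":"number"}},"claw":{"type":"number"}}}}},"required":["targets"]}

```bash
mkdir -p pics; python3 - <<'E'
from workcell import manip
import cv2,numpy as np
s=manip.observe();print(s)
for n in("scene","top"):
    d=manip.get_image(n);cv2.imwrite(f"pics/{n}0.png",d["frame"][:,:,::-1]);np.savez(f"pics/{n}0.npz",**d)
    print(n,d["intrinsics"].tolist(),d["R"].round(4).tolist(),d["t"].tolist())
E
```

```text
{'t': 0.0, 'joints': array([ 1.12850860e+00,  4.94184985e-01,  1.34615919e+00,  3.88629686e-06,
        1.30250426e+00, -9.55143690e-02]), 'qd': array([ 0.00023342,  0.00128961, -0.00131951,  0.00103809, -0.00115118,
        0.00156249]), 'joint_torque': array([ 5.02851370e-03, -8.78817058e+01, -3.81841564e+01,  7.10492092e-02,
        5.35763043e-02, -6.13040993e-05]), 'ee_pos': array([0.21224855, 0.58743324, 0.21332765]), 'eef_rot': array([-1.68619078e-04,  1.72519706e-01,  9.85005866e-01, -6.04828872e-04]), 'force': array([ 0.15706277,  0.6518623 , -0.28406709]), 'torque': array([-0.0159811 ,  0.06818763,  0.01271472]), 'gripper_force': 0.0, 'gripper_width': 0.09102325741412476}
scene [[563.1021536947475, 0.0, 320.1294381849967], [0.0, 563.1021536947475, 244.80361264389077], [0.0, 0.0, 1.0]] [[-0.5723, -0.8197, 0.0248], [-0.3622, 0.2255, -0.9044], [0.7357, -0.5265, -0.426]] [0.2868131338617323, 0.2394250775418301, 0.842628736825174]
top [[580.6604329891697, 0.0, 321.60713612115484], [0.0, 580.6604329891697, 241.31111108202506], [0.0, 0.0, 1.0]] [[0.0061, -1.0, -0.0015], [-0.9781, -0.0057, -0.2082], [0.2082, 0.0028, -0.9781]] [-0.02230113221919234, 0.5230602935546503, 1.2792741762025406]
```

View pics/top0.png

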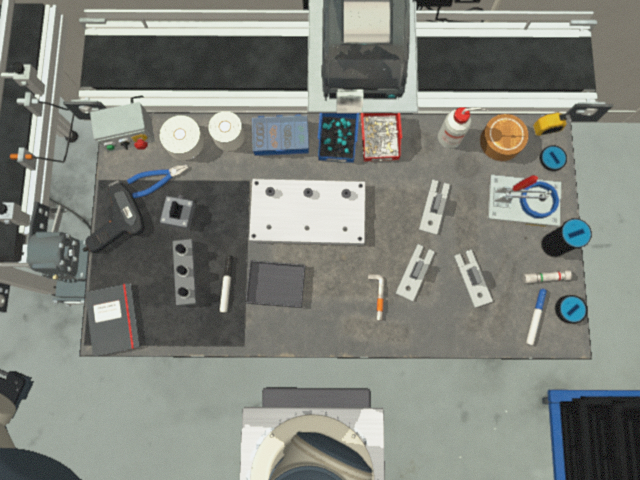

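View pics/scene0.png

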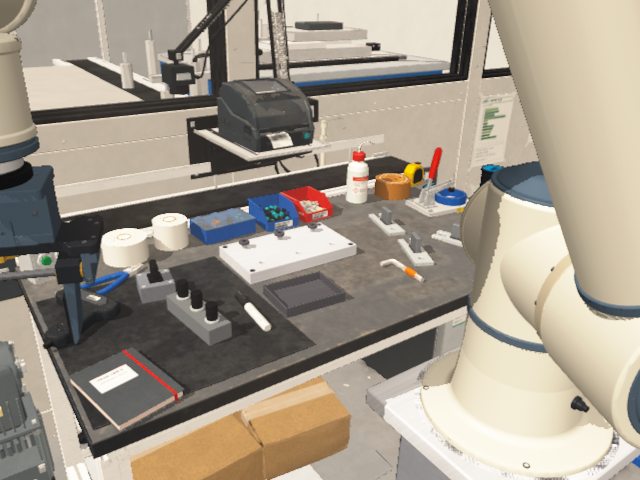

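```bash
python3 - <<'E'
import cv2
im=cv2.imread("pics/top0.png")
a=cv2.resize(im[170:310,385:505],None,fx=4,fy=4,interpolation=cv2.INTER_CUBIC)
b=cv2.resize(im[170:310,155:210],None,fx=4,fy=4,interpolation=cv2.INTER_CUBIC)
cv2.imwrite("pics/c1.png",cv2.hconcat([a,b]))
c=cv2.resize(im[172:312,240:375],None,fx=4,fy=4,interpolation=cv2.INTER_CUBIC)
cv2.imwrite("pics/c2.png",c)
E
```

```text
(no output)
```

View pics/c1.png

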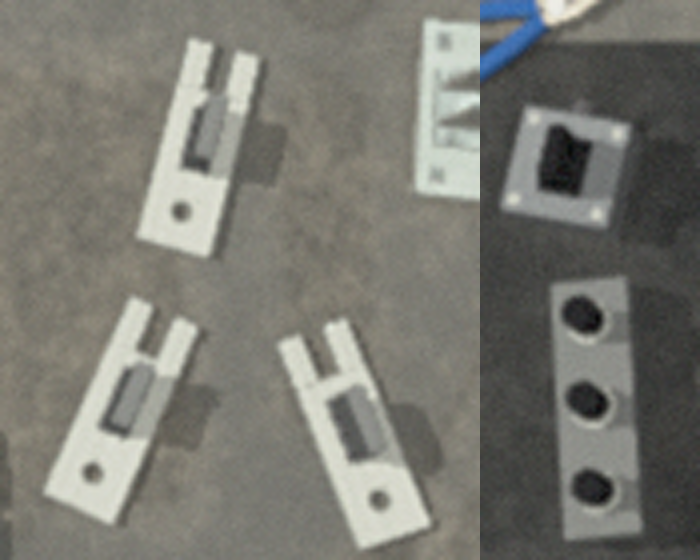

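View pics/c2.png

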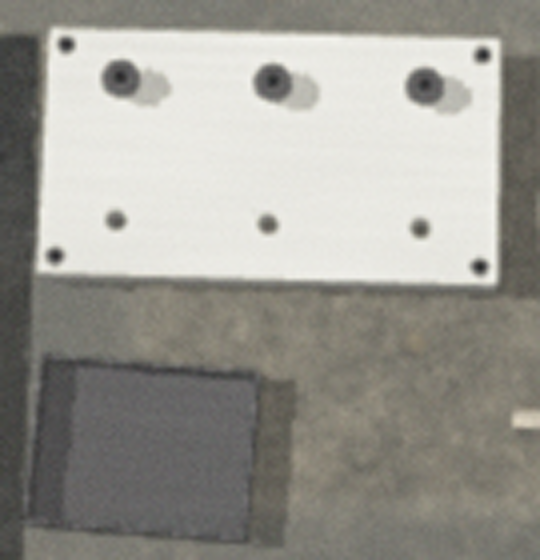

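```bash
cat > h.py <<'E'
import numpy as np,cv2
def ray(d,uv,z):
    uv=np.atleast_2d(np.array(uv,float)); K,R,t=d["intrinsics"],d["R"],d["t"]
    c=-R.T@t; w=(np.linalg.inv(K)@np.c_[uv,np.ones(len(uv))].T).T@R
    return c+w*((z-c[2])/w[:,2])[:,None]
def proj(d,X):
    p=(d["R"]@np.atleast_2d(X).T).T+d["t"]; p=p@d["intrinsics"].T; return p[:,:2]/p[:,2:]
E
python3 - <<'E'
from h import *
d=np.load("pics/top0.npz")
A=lambda l,z,o:ray(d,np.array(l)/4+np.array(o)-0.375,z)
o1=(385,170);o3=(155-120,170);o2=(240,172)
for n,h,c in [("A",(181,210),[(190,38),(260,55),(210,258),(137,238)]),("B",(93,472),[(133,297),(200,323),(115,525),(44,493)]),("C",(380,500),[(278,342),(346,320),(432,524),(362,549)])]:
    P=A(c,.008,o1);m=(P[0]+P[1]-P[2]-P[3])/2;H=A([h],.008,o1)[0]
    print(n,"fin",P.mean(0).round(4),"yaw",np.degrees(np.arctan2(m[1],m[0])).round(1),"L",np.hypot(*m[:2]).round(4),"hole",H.round(4))
P=A([(50,28),(500,40),(497,285),(38,272)],.025,o2);e=P[0]-P[1]+P[3]-P[2]
print("base",P.mean(0),np.degrees(np.arctan2(-e[0],e[1])),np.hypot(*e[:2])/2)
print("holes",A([(116,220),(268,224),(420,228)],.025,o2).round(4))
print("studs",A([(120,78),(272,82),(425,86)],.0415,o2).round(4))
P=A([(42,355),(258,372),(247,543),(28,525)],.02,o2);e=P[0]-P[1]+P[3]-P[2]
print("tray",P.mean(0),np.degrees(np.arctan2(-e[0],e[1])),np.hypot(*e[:2])/2)
P=A([(525,105),(635,122),(608,228),(500,212)],.034,o3);e=P[0]-P[1]+P[3]-P[2]
print("box",P.mean(0),np.degrees(np.arctan2(-e[0],e[1])),np.hypot(*e[:2])/2)
P=A([(551,283),(627,278),(642,535),(564,540)],.032,o3);e=P[0]-P[3]+P[1]-P[2]
print("rack",P.mean(0),np.degrees(np.arctan2(e[1],e[0])),np.hypot(*e[:2])/2)
print("knobs",A([(585,315),(588,400),(593,488)],.066,o3).round(4))
w=manip=None
E
```

```text
A fin [ 0.6213 -0.2907  0.008 ] yaw -15.7 L 0.1309 hole [ 0.5817 -0.2783  0.008 ]
B fin [ 0.4612 -0.2404  0.008 ] yaw -24.6 L 0.1306 hole [ 0.4235 -0.2216  0.008 ]
C fin [ 0.4476 -0.3755  0.008 ] yaw 19.9 L 0.1292 hole [ 0.4081 -0.3887  0.008 ]
base [0.6046716  0.01511773 0.025     ] -1.30167354542574 0.2703160485209041
holes [[ 0.5643  0.1063  0.025 ]
 [ 0.5624  0.0165  0.025 ]
 [ 0.5605 -0.0733  0.025 ]]
studs [[ 0.6467  0.1046  0.0415]
 [ 0.6448  0.0146  0.0415]
 [ 0.6428 -0.0758  0.0415]]
tray [0.42943834 0.08731575 0.02      ] -4.2852561887340785 0.12695001616192192
box [0.59827815 0.32431258 0.034     ] -8.4956749253881 0.0656951733577384
rack [0.45482721 0.29972402 0.032     ] 6.251863225861815 0.15110620906988748
knobs [[0.5026 0.3006 0.066 ]
 [0.4537 0.2962 0.066 ]
 [0.4039 0.2906 0.066 ]]
```

Request:
jog_arm --targets '[{"travel": [-0.045,-0.0116,0],"rotation": [0,0,0],"claw": 1},{"travel": [-0.045,-0.0116,0],"rotation": [0,0,0],"claw": 1},{"travel": [-0.045,-0.0116,0],"rotation": [0,0,0],"claw": 1},{"travel": [-0.045,-0.0116,0],"rotation": [0,0,0],"claw": 1},{"travel": [-0.045,-0.0116,0],"rotation": [0,0,0],"claw": 1}]'

```text
t: 0.6
ee_pos: [0.4055, 0.4554, 0.2137]
eef_rot: [-0.0, 0.172, 0.985, -0.0]
force: [1.2, 1.0, -0.8]
gripper_width: 0.0914
gripper_force: 0.0
```

Request:
jog_arm --targets '[{"travel": [-0.045,-0.0116,0],"rotation": [0,0,0],"claw": 1},{"travel": [-0.045,-0.0116,0],"rotation": [0,0,0],"claw": 1},{"travel": [-0.045,-0.0116,0],"rotation": [0,0,0],"claw": 1},{"travel": [-0.045,-0.0116,0],"rotation": [0,0,0],"claw": 1},{"travel": [-0.045,-0.0116,0],"rotation": [0,0,0],"claw": 1}]'

```text
t: 1.1
ee_pos: [0.5974, 0.3243, 0.2136]
eef_rot: [-0.0, 0.173, 0.985, -0.0]
force: [0.2, 0.6, 0.8]
gripper_width: 0.0913
gripper_force: 0.0
```

Request:
jog_arm --targets '[{"travel": [0,0,0],"rotation": [0,0,-0.71],"claw": 1},{"travel": [0,0,0],"rotation": [0,0,-0.71],"claw": 1},{"travel": [0,0,0],"rotation": [0,0,0],"claw": 1},{"travel": [0,0,0],"rotation": [0,0,0],"claw": 1}]'

```text
t: 1.5
ee_pos: [0.596, 0.3258, 0.2137]
eef_rot: [-0.0, 0.076, 0.997, -0.0]
force: [0.3, 0.6, 0.2]
gripper_width: 0.0913
gripper_force: 0.0
```

```bash
cat >> h.py <<'E'
from scipy.spatial.transform import Rotation as Ro
def rot(s):
    q=s["eef_rot"]; return Ro.from_quat([q[1],q[2],q[3],q[0]])
def delta(s,x,y,z,yaw):
    """translation in tool axes to go to world xyz; rotation (units of 8 deg, in tool axes) to tool-down at yaw"""
    r=rot(s); T=Ro.from_euler('z',yaw,degrees=True)*Ro.from_matrix(np.diag([-1.,1,-1]))
    return r.inv().apply(np.array([x,y,z])-s["ee_pos"]).round(4),np.degrees((r.inv()*T).as_rotvec()).round(2)/8
def st(s):
    m=rot(s).as_matrix()
    print("t",round(s["t"],2),"pos",s["ee_pos"].round(4),"yaw",np.degrees(np.arctan2(-m[0,1],m[1,1])).round(2),"F",s["force"].round(1),"w",round(s["gripper_width"],4),"gf",round(s["gripper_force"],1))
E
python3 - <<'E'
from h import *
from workcell import manip
s=manip.observe();st(s);print(delta(s,.598,.324,.042,-8.5))
d=manip.get_image("wrist");np.savez("pics/w1.npz",**d);cv2.imwrite("pics/w1.png",d["frame"][:,:,::-1])
print(d["R"].round(3).tolist(),d["t"],d["intrinsics"][0,0],proj(d,[[.598,.324,.069],[.598,.324,.034]]), (-d["R"].T@d["t"]))
E
```

```text
t 1.5 pos [0.596  0.3258 0.2137] yaw -8.67 F [0.3 0.6 0.2] w 0.0913 gf 0.0
(array([-0.0024, -0.0014,  0.1717]), array([-0.0025 , -0.00375, -0.02125]))
[[0.15, 0.989, -0.001], [0.956, -0.145, 0.254], [0.251, -0.039, -0.967]] [-0.41032834 -0.55171253  0.25318813] 376.6046322914074 [[318.98451752 231.52886348]
 [319.02891088 223.19854695]] [0.52551748 0.33540858 0.38495812]
```

View pics/w1.png

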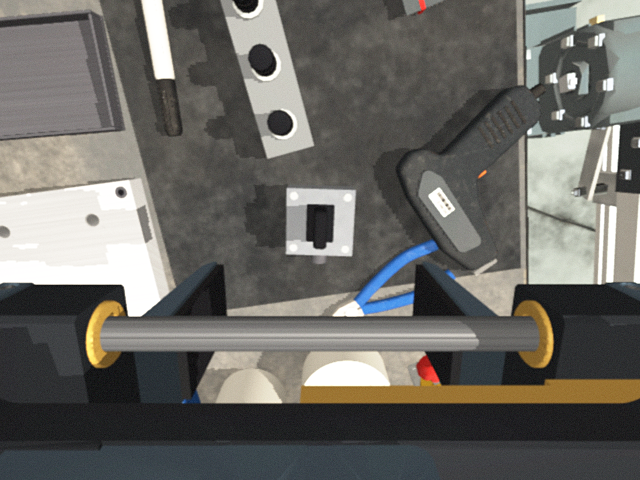

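Request:
jog_arm --targets '[{"travel": [-0.002,0,0.04],"rotation": [0,0,0],"claw": 1},{"travel": [0,0,0.04],"rotation": [0,0,0],"claw": 1},{"travel": [0,0,0.04],"rotation": [0,0,0],"claw": 1},{"travel": [0,0,0.035],"rotation": [0,0,0],"claw": 1},{"travel": [0,0,0.015],"rotation": [0,0,0],"claw": 1}]'

```text
t: 2.05
ee_pos: [0.5963, 0.325, 0.0407]
eef_rot: [-0.002, 0.075, 0.997, -0.001]
force: [-0.6, 0.2, 0.4]
gripper_width: 0.0911
gripper_force: 0.0
```

Request:
jog_arm --targets '[{"travel": [0,0,0],"rotation": [0,0,0],"claw": 0},{"travel": [0,0,0],"rotation": [0,0,0],"claw": 0},{"travel": [0,0,0],"rotation": [0,0,0],"claw": 0},{"travel": [0,0,0],"rotation": [0,0,0],"claw": 0},{"travel": [0,0,0],"rotation": [0,0,0],"claw": 0}]'

```text
t: 2.55
ee_pos: [0.5987, 0.3257, 0.0451]
eef_rot: [0.001, 0.074, 0.997, 0.0]
force: [0.4, -0.3, -1.2]
gripper_width: 0.054
gripper_force: 0.0
```

Request:
jog_arm --targets '[{"travel": [0,0,0],"rotation": [0,0,0],"claw": 0},{"travel": [0,0,0],"rotation": [0,0,0],"claw": 0},{"travel": [0,0,0],"rotation": [0,0,0],"claw": 0}]'

```text
t: 2.85
ee_pos: [0.5982, 0.3255, 0.044]
eef_rot: [0.0, 0.074, 0.997, 0.0]
force: [-0.0, -0.4, -1.0]
gripper_width: 0.0305
gripper_force: 0.0
```

Request:
jog_arm --targets '[{"travel": [0,0,0],"rotation": [0,0,0],"claw": 0},{"travel": [0,0,0],"rotation": [0,0,0],"claw": 0},{"travel": [0,0,0],"rotation": [0,0,0],"claw": 0},{"travel": [0,0,0],"rotation": [0,0,0],"claw": 0}]'

```text
t: 3.25
ee_pos: [0.5982, 0.3255, 0.0439]
eef_rot: [-0.0, 0.074, 0.997, -0.0]
force: [0.2, -0.7, -0.7]
gripper_width: 0.0117
gripper_force: 30.0
```

Request:
jog_arm --targets '[{"travel": [0,0,-0.003],"rotation": [0,0,0],"claw": 0},{"travel": [0,0,-0.004],"rotation": [0,0,0],"claw": 0},{"travel": [0,0,-0.006],"rotation": [0,0,0],"claw": 0},{"travel": [0,0,-0.01],"rotation": [0,0,0],"claw": 0},{"travel": [0,0,-0.01],"rotation": [0,0,0],"claw": 0}]'

```text
t: 3.75
ee_pos: [0.5986, 0.3255, 0.0783]
eef_rot: [0.0, 0.074, 0.997, 0.0]
force: [-0.3, -0.1, -0.6]
gripper_width: 0.012
gripper_force: 30.0
```

```bash
python3 - <<'E'
from h import *
from workcell import manip
s=manip.observe();st(s)
E
```

```text
t 3.75 pos [0.5986 0.3255 0.0783] yaw -8.51 F [-0.3 -0.1 -0.6] w 0.012 gf 30.0
```

Request:
jog_arm --targets '[{"travel": [0,0,-0.03],"rotation": [0,0,0],"claw": 0},{"travel": [0,0,-0.03],"rotation": [0,0,0],"claw": 0},{"travel": [0.019,-0.037,0],"rotation": [0,0,0],"claw": 0},{"travel": [0.019,-0.037,0],"rotation": [0,0,0],"claw": 0},{"travel": [0.019,-0.037,0],"rotation": [0,0,0],"claw": 0}]'

```text
t: 4.25
ee_pos: [0.5248, 0.2232, 0.1381]
eef_rot: [0.001, 0.074, 0.997, 0.0]
force: [0.9, 0.8, -0.8]
gripper_width: 0.0117
gripper_force: 30.0
```

Request:
jog_arm --targets '[{"travel": [0.019,-0.037,0],"rotation": [0,0,0],"claw": 0},{"travel": [0.019,-0.037,0],"rotation": [0,0,0],"claw": 0},{"travel": [0.019,-0.037,0],"rotation": [0,0,0],"claw": 0},{"travel": [0.019,-0.037,0],"rotation": [0,0,0],"claw": 0},{"travel": [0,0,0],"rotation": [0,0,0],"claw": 0}]'

```text
t: 4.75
ee_pos: [0.4253, 0.0863, 0.1377]
eef_rot: [-0.001, 0.075, 0.997, -0.0]
force: [0.0, -0.4, 0.0]
gripper_width: 0.012
gripper_force: 30.0
```

Request:
jog_arm --targets '[{"travel": [0,0,0.04],"rotation": [0,0,0],"claw": 0},{"travel": [0,0,0.03],"rotation": [0,0,0],"claw": 0},{"travel": [0,0,0.015],"rotation": [0,0,0],"claw": 0},{"travel": [0,0,0.005],"rotation": [0,0,0],"claw": 0},{"travel": [0,0,0],"rotation": [0,0,0],"claw": 0}]'

```text
t: 5.25
ee_pos: [0.4288, 0.0891, 0.0471]
eef_rot: [0.0, 0.074, 0.997, 0.0]
force: [0.7, 0.2, -0.3]
gripper_width: 0.012
gripper_force: 30.0
```

Request:
jog_arm --targets '[{"travel": [0,0,0.006],"rotation": [0,0,0],"claw": 0},{"travel": [0,0,0.004],"rotation": [0,0,0],"claw": 0},{"travel": [0,0,0.002],"rotation": [0,0,0],"claw": 0},{"travel": [0,0,0],"rotation": [0,0,0],"claw": 0}]'

```text
t: 5.65
ee_pos: [0.4285, 0.089, 0.035]
eef_rot: [0.0, 0.074, 0.997, 0.0]
force: [-1.1, -0.0, -0.6]
gripper_width: 0.0119
gripper_force: 30.0
```

Request:
jog_arm --targets '[{"travel": [0,0,0.001],"rotation": [0,0,0],"claw": 0},{"travel": [0,0,0],"rotation": [0,0,0],"claw": 0},{"travel": [0,0,0],"rotation": [0,0,0],"claw": 0}]'

```text
t: 5.95
ee_pos: [0.4286, 0.089, 0.0346]
eef_rot: [0.001, 0.074, 0.997, 0.0]
force: [-2.2, -0.7, 17.3]
gripper_width: 0.0119
gripper_force: 30.0
```

Request:
jog_arm --targets '[{"travel": [0,0,-0.0007],"rotation": [0,0,0],"claw": 0},{"travel": [0,0,0],"rotation": [0,0,0],"claw": 0.16},{"travel": [0,0,0],"rotation": [0,0,0],"claw": 0.25},{"travel": [0,0,0],"rotation": [0,0,0],"claw": 0.5},{"travel": [0,0,0],"rotation": [0,0,0],"claw": 0.6}]'

```text
t: 6.45
ee_pos: [0.4283, 0.089, 0.0346]
eef_rot: [-0.0, 0.074, 0.997, -0.0]
force: [-0.2, -0.1, -0.4]
gripper_width: 0.0355
gripper_force: 0.0
```

Request:
jog_arm --targets '[{"travel": [0,0,0],"rotation": [0,0,0],"claw": 0.6},{"travel": [0,0,-0.02],"rotation": [0,0,0],"claw": 0.6},{"travel": [0,0,-0.04],"rotation": [0,0,0],"claw": 0.8},{"travel": [0,0,-0.045],"rotation": [0,0,0],"claw": 1},{"travel": [0,0,-0.04],"rotation": [0,0,0],"claw": 1}]'

```text
t: 6.95
ee_pos: [0.428, 0.089, 0.1816]
eef_rot: [0.0, 0.074, 0.997, 0.0]
force: [1.6, -0.7, 0.4]
gripper_width: 0.0757
gripper_force: 0.0
```

```bash
python3 - <<'E'
from h import *
from workcell import manip
s=manip.observe();st(s)
d=manip.get_image("scene");np.savez("pics/s1.npz",**d)
t=manip.get_image("top");np.savez("pics/t1.npz",**t)
a=cv2.resize(d["frame"][130:330,130:470],None,fx=1.6,fy=1.6);b=cv2.resize(t["frame"][170:310,240:505],None,fx=2,fy=2)
o=np.zeros((600,800,3),np.uint8);o[:320,:544]=a;o[320:600,:530]=b
cv2.imwrite("pics/s1.png",o[:,:,::-1])
E
```

```text
t 6.95 pos [0.428  0.089  0.1816] yaw -8.51 F [ 1.6 -0.7  0.4] w 0.0757 gf 0.0
```

View pics/s1.png

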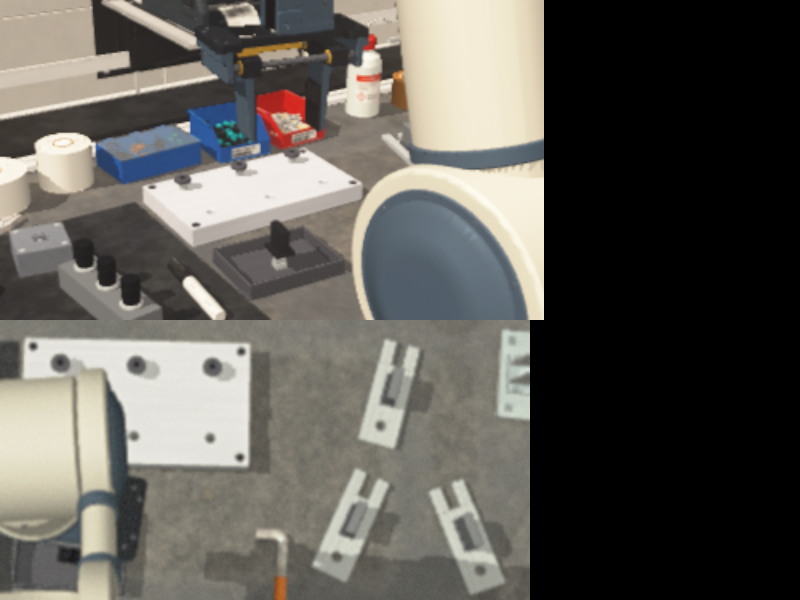

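Request:
jog_arm --targets '[{"travel": [-0.04,-0.0125,0],"rotation": [0,0,0],"claw": 1},{"travel": [-0.04,-0.0125,0],"rotation": [0,0,0],"claw": 1},{"travel": [-0.04,-0.0125,0],"rotation": [0,0,0],"claw": 1},{"travel": [-0.04,-0.0125,0],"rotation": [0,0,0],"claw": 1},{"travel": [0,0,0],"rotation": [0,0,0],"claw": 1}]'

```text
t: 7.55
ee_pos: [0.5831, 0.0136, 0.1788]
eef_rot: [0.001, 0.075, 0.997, -0.0]
force: [0.0, -0.0, 0.9]
gripper_width: 0.0912
gripper_force: 0.0
```

Request:
jog_arm --targets '[{"travel": [0,0,0],"rotation": [0,0,0],"claw": 1},{"travel": [0,0,0],"rotation": [0,0,0],"claw": 1}]'

```text
t: 7.75
ee_pos: [0.578, 0.0162, 0.1791]
eef_rot: [-0.001, 0.074, 0.997, 0.0]
force: [0.3, -0.7, -0.2]
gripper_width: 0.0913
gripper_force: 0.0
```

```bash
python3 - <<'E'
from h import *
from workcell import manip
s=manip.observe();st(s)
d=manip.get_image("wrist");np.savez("pics/w2.npz",**d);cv2.imwrite("pics/w2.png",d["frame"][:,:,::-1])
print(proj(d,[[ 0.5643,0.1063,.025],[.5624,.0165,.025],[.5605,-.0733,.025],[.6467,.1046,.0415],[.6448,.0146,.0415],[.6428,-.0758,.0415]]))
E
```

```text
t 7.75 pos [0.578  0.0162 0.1791] yaw -8.5 F [ 0.3 -0.7 -0.2] w 0.0913 gf 0.0
[[421.22922625 196.49455173]
 [318.29726588 209.45336185]
 [217.1603531  222.18618112]
 [431.662093   291.97528343]
 [329.87645549 303.95303249]
 [229.38343021 315.68312285]]
```

View pics/w2.png

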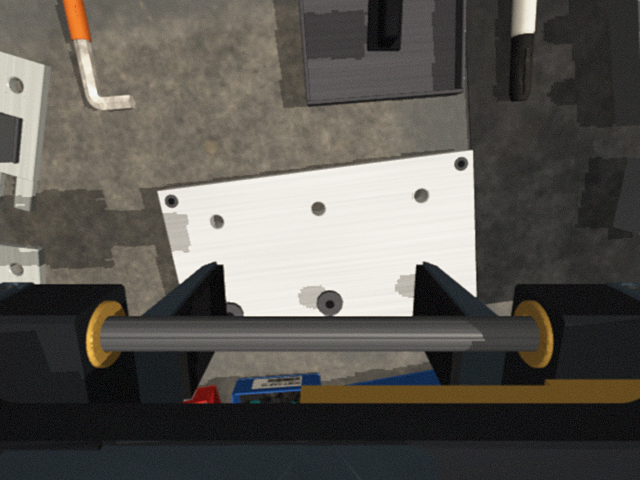

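Request:
jog_arm --targets '[{"travel": [0.011,-0.0386,0],"rotation": [0,0,0],"claw": 1},{"travel": [0.011,-0.0386,0],"rotation": [0,0,0],"claw": 1},{"travel": [0.011,-0.0386,0],"rotation": [0,0,0],"claw": 1},{"travel": [0.011,-0.0386,0],"rotation": [0,0,0],"claw": 1},{"travel": [0.011,-0.0386,0],"rotation": [0,0,0],"claw": 1}]'

```text
t: 8.3
ee_pos: [0.4948, -0.1673, 0.1799]
eef_rot: [0.0, 0.074, 0.997, 0.0]
force: [0.2, 0.7, -1.0]
gripper_width: 0.091
gripper_force: 0.0
```

Request:
jog_arm --targets '[{"travel": [0.011,-0.0386,0],"rotation": [0,0,0],"claw": 1},{"travel": [0.011,-0.0386,0],"rotation": [0,0,0],"claw": 1},{"travel": [0,0,0],"rotation": [0,0,1],"claw": 1},{"travel": [0,0,0],"rotation": [0,0,1],"claw": 1},{"travel": [0,0,0],"rotation": [0,0,0],"claw": 1}]'

```text
t: 8.8
ee_pos: [0.4624, -0.2395, 0.1798]
eef_rot: [-0.0, 0.214, 0.977, 0.0]
force: [-0.5, 1.1, -0.4]
gripper_width: 0.091
gripper_force: 0.0
```

Request:
jog_arm --targets '[{"travel": [0,0,0],"rotation": [0,0,0],"claw": 1},{"travel": [0,0,0],"rotation": [0,0,0],"claw": 1}]'

```text
t: 9.0
ee_pos: [0.463, -0.2394, 0.1797]
eef_rot: [-0.0, 0.21, 0.978, -0.0]
force: [-0.2, -0.6, -0.4]
gripper_width: 0.0911
gripper_force: 0.0
```

```bash
python3 - <<'E'
from h import *
from workcell import manip
s=manip.observe();st(s)
d=manip.get_image("wrist");np.savez("pics/w3.npz",**d);cv2.imwrite("pics/w3.png",d["frame"][:,:,::-1])
print(proj(d,[[.4235,-.2216,.008],[.4612,-.2404,.044]]), delta(s,.4622,-.2404,.011,-24.6))
E
```

```text
t 9.0 pos [ 0.463  -0.2394  0.1797] yaw -24.27 F [-0.2 -0.6 -0.4] w 0.0911 gf 0.0
[[320.4702611  174.84828446]
 [318.54725698 229.38844954]] (array([ 0.0003, -0.0012,  0.1687]), array([-0.     , -0.     ,  0.04125]))
```

View pics/w3.png

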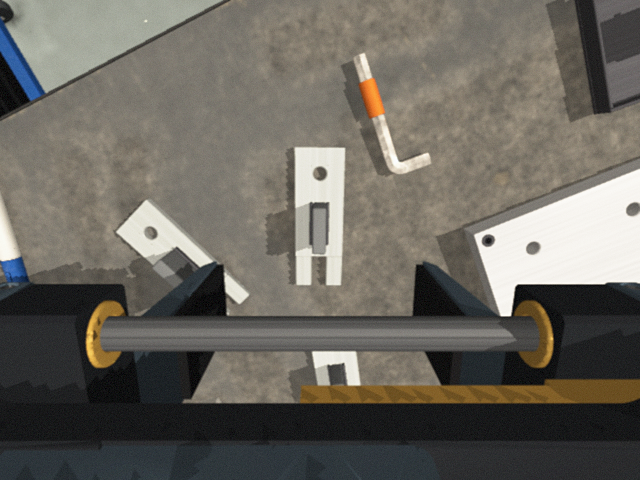

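Request:
jog_arm --targets '[{"travel": [0,-0.0005,0.045],"rotation": [0,0,0],"claw": 1},{"travel": [0,0,0.045],"rotation": [0,0,0],"claw": 0.8},{"travel": [0,0,0.04],"rotation": [0,0,0],"claw": 0.7},{"travel": [0,0,0.025],"rotation": [0,0,0],"claw": 0.6},{"travel": [0,0,0.01],"rotation": [0,0,0],"claw": 0.5}]'

```text
t: 9.55
ee_pos: [0.4618, -0.2395, 0.0125]
eef_rot: [-0.002, 0.211, 0.977, 0.001]
force: [-0.0, 0.3, -0.6]
gripper_width: 0.0618
gripper_force: 0.0
```

Request:
jog_arm --targets '[{"travel": [0,0,0.003],"rotation": [0,0,0],"claw": 0.4},{"travel": [0,0,0],"rotation": [0,0,0],"claw": 0.4},{"travel": [0,0,0],"rotation": [0,0,0],"claw": 0.3}]'

```text
t: 9.85
ee_pos: [0.4636, -0.2409, 0.0128]
eef_rot: [0.001, 0.212, 0.977, -0.0]
force: [0.3, -0.3, 0.2]
gripper_width: 0.0385
gripper_force: 0.0
```

Request:
jog_arm --targets '[{"travel": [0,0,0],"rotation": [0,0,0],"claw": 0},{"travel": [0,0,0],"rotation": [0,0,0],"claw": 0},{"travel": [0,0,0],"rotation": [0,0,0],"claw": 0},{"travel": [0,0,0],"rotation": [0,0,0],"claw": 0},{"travel": [0,0,0],"rotation": [0,0,0],"claw": 0}]'

```text
t: 10.35
ee_pos: [0.463, -0.2405, 0.012]
eef_rot: [0.0, 0.212, 0.977, -0.0]
force: [-1.1, 0.9, 6.4]
gripper_width: 0.0117
gripper_force: 30.0
```

Request:
jog_arm --targets '[{"travel": [0,0,0],"rotation": [0,0,0],"claw": 0},{"travel": [0,0,0],"rotation": [0,0,0],"claw": 0}]'

```text
t: 10.55
ee_pos: [0.463, -0.2405, 0.012]
eef_rot: [0.0, 0.212, 0.977, -0.0]
force: [-0.7, 0.8, 7.5]
gripper_width: 0.0118
gripper_force: 30.0
```

```bash
python3 - <<'E'
from h import *
from workcell import manip
s=manip.observe();st(s)
s["ee_pos"][2]+=.09
print(delta(s,.566,.1063,.06,-1.25))
E
```

```text
t 10.55 pos [ 0.463  -0.2405  0.012 ] yaw -24.51 F [-0.7  0.8  7.5] w 0.0118 gf 30.0
(array([0.0502, 0.3583, 0.042 ]), array([-1.2500e-03,  3.7500e-03, -2.9075e+00]))
```

Request:
jog_arm --targets '[{"travel": [0,0,-0.03],"rotation": [0,0,0],"claw": 0},{"travel": [0,0,-0.03],"rotation": [0,0,0],"claw": 0},{"travel": [0,0,-0.03],"rotation": [0,0,-0.97],"claw": 0},{"travel": [0,0,0],"rotation": [0,0,-0.97],"claw": 0},{"travel": [0,0,0],"rotation": [0,0,-0.97],"claw": 0}]'

```text
t: 11.05
ee_pos: [0.4631, -0.2406, 0.1026]
eef_rot: [0.001, 0.008, 1.0, -0.0]
force: [0.6, -0.2, -1.9]
gripper_width: 0.0118
gripper_force: 30.0
```

Request:
jog_arm --targets '[{"travel": [-0.012,0.0436,0],"rotation": [0,0,0],"claw": 0},{"travel": [-0.012,0.0436,0],"rotation": [0,0,0],"claw": 0},{"travel": [-0.012,0.0436,0],"rotation": [0,0,0],"claw": 0},{"travel": [-0.012,0.0436,0],"rotation": [0,0,0],"claw": 0},{"travel": [-0.012,0.0436,0],"rotation": [0,0,0],"claw": 0}]'

```text
t: 11.55
ee_pos: [0.5275, -0.0219, 0.1016]
eef_rot: [-0.0, 0.011, 1.0, -0.0]
force: [0.4, -1.1, -1.5]
gripper_width: 0.0118
gripper_force: 30.0
```

Request:
jog_arm --targets '[{"travel": [-0.012,0.0436,0],"rotation": [0,0,0],"claw": 0},{"travel": [-0.012,0.0436,0],"rotation": [0,0,0],"claw": 0},{"travel": [-0.011,0.0436,0],"rotation": [0,0,0],"claw": 0},{"travel": [0,0,0],"rotation": [0,0,0],"claw": 0},{"travel": [0,0,0],"rotation": [0,0,0],"claw": 0}]'

```text
t: 12.05
ee_pos: [0.565, 0.1071, 0.1013]
eef_rot: [-0.0, 0.01, 1.0, -0.0]
force: [-0.3, -1.1, -2.7]
gripper_width: 0.012
gripper_force: 30.0
```

```bash
python3 - <<'E'
from h import *
from workcell import manip
s=manip.observe();st(s)
print(delta(s,.566,.1063,.04,-1.25))
d=manip.get_image("wrist");np.savez("pics/w4.npz",**d);cv2.imwrite("pics/w4.png",d["frame"][:,:,::-1])
E
```

```text
t 12.05 pos [0.565  0.1071 0.1013] yaw -1.11 F [-0.3 -1.1 -2.7] w 0.012 gf 30.0
(array([-0.0011, -0.0008,  0.0613]), array([-0.00125, -0.00375,  0.0175 ]))
```

View pics/w4.png

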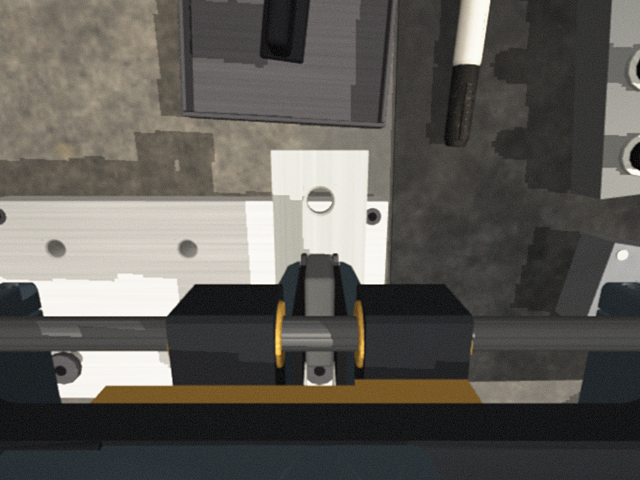

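```bash
python3 - <<'E'
from h import *
d=dict(np.load("pics/w4.npz"))
print("platehole",ray(d,[[320,200.5]],.0973)," edges",ray(d,[[271,151],[368,151],[273.5,250],[364.5,250]],.0973).round(4).tolist(),"stud",ray(d,[[319,371]],.0415))
g=cv2.cvtColor(d["frame"],cv2.COLOR_RGB2GRAY)
for r in (160,175,225,240): print(r,g[r,262:284].tolist(),g[r,356:378].tolist())
E
```

```text
platehole [[0.51951584 0.10707156 0.0973    ]]  edges [[0.4966, 0.0853, 0.0973], [0.4974, 0.1292, 0.0973], [0.5432, 0.0841, 0.0973], [0.544, 0.1282, 0.0973]] stud [[0.6470783 0.1041367 0.0415   ]]
160 [138, 139, 140, 139, 132, 139, 132, 132, 159, 215, 237, 237, 235, 237, 237, 235, 237, 234, 236, 236, 235, 234] [234, 235, 234, 233, 234, 235, 238, 235, 237, 232, 235, 226, 182, 127, 117, 115, 122, 120, 122, 129, 120, 122]
175 [138, 134, 133, 140, 138, 140, 145, 144, 140, 191, 236, 238, 236, 237, 238, 236, 236, 235, 236, 235, 235, 234] [234, 234, 234, 236, 232, 233, 236, 234, 233, 234, 234, 217, 146, 112, 117, 121, 122, 123, 118, 123, 122, 124]
225 [244, 246, 244, 244, 245, 244, 244, 245, 245, 245, 242, 221, 193, 191, 188, 189, 186, 184, 186, 189, 186, 187] [235, 236, 233, 234, 236, 235, 235, 229, 233, 238, 246, 250, 246, 235, 226, 215, 208, 212, 230, 247, 250, 249]
240 [250, 250, 250, 250, 250, 250, 250, 249, 251, 250, 251, 246, 204, 184, 186, 187, 187, 190, 182, 186, 184, 186] [237, 235, 234, 236, 235, 236, 232, 231, 233, 241, 246, 247, 247, 248, 247, 246, 245, 246, 247, 246, 247, 247]
```

Request:
jog_arm --targets '[{"travel": [0,-0.0008,0.03],"rotation": [0,0,0],"claw": 0},{"travel": [0,0,0.02],"rotation": [0,0,0],"claw": 0},{"travel": [0,0,0.01],"rotation": [0,0,0],"claw": 0},{"travel": [0,0,0],"rotation": [0,0,0],"claw": 0},{"travel": [0,0,0],"rotation": [0,0,0],"claw": 0}]'

```text
t: 12.6
ee_pos: [0.5655, 0.1049, 0.0422]
eef_rot: [0.0, 0.011, 1.0, 0.0]
force: [-0.0, 0.0, -2.6]
gripper_width: 0.0119
gripper_force: 30.0
```

Request:
jog_arm --targets '[{"travel": [0,0,0.002],"rotation": [0,0,0],"claw": 0},{"travel": [0,0,0.001],"rotation": [0,0,0],"claw": 0},{"travel": [0,0,0],"rotation": [0,0,0],"claw": 0},{"travel": [0,0,0],"rotation": [0,0,0],"claw": 0}]'

```text
t: 13.0
ee_pos: [0.5654, 0.1055, 0.0389]
eef_rot: [0.0, 0.011, 1.0, 0.0]
force: [0.2, -0.6, -2.9]
gripper_width: 0.0117
gripper_force: 30.0
```

```bash
python3 - <<'E'
from h import *
from workcell import manip
s=manip.observe();st(s)
print(delta(s,.566,.1063,.0375,-1.25))
E
```

```text
t 13.0 pos [0.5654 0.1055 0.0389] yaw -1.23 F [ 0.2 -0.6 -2.9] w 0.0117 gf 30.0
(array([-0.0006,  0.0008,  0.0014]), array([0.    , 0.0025, 0.0025]))
```

Request:
jog_arm --targets '[{"travel": [0,0.0007,0.001],"rotation": [0,0,0],"claw": 0},{"travel": [-0.008,0,0],"rotation": [0,0,0],"claw": 0},{"travel": [-0.01,0,0],"rotation": [0,0,0],"claw": 0},{"travel": [-0.01,0,0],"rotation": [0,0,0],"claw": 0},{"travel": [0,0,0],"rotation": [0,0,0],"claw": 0}]'

```text
t: 13.5
ee_pos: [0.5954, 0.1055, 0.0377]
eef_rot: [0.001, 0.011, 1.0, 0.0]
force: [0.2, -0.3, -2.1]
gripper_width: 0.0117
gripper_force: 30.0
```

Request:
jog_arm --targets '[{"travel": [-0.005,0,0],"rotation": [0,0,0],"claw": 0},{"travel": [-0.005,0,0],"rotation": [0,0,0],"claw": 0},{"travel": [0,0,0],"rotation": [0,0,0],"claw": 0},{"travel": [0,0,0],"rotation": [0,0,0],"claw": 0}]'

```text
t: 13.9
ee_pos: [0.6032, 0.1053, 0.0376]
eef_rot: [-0.0, 0.011, 1.0, -0.0]
force: [0.1, 0.6, -2.2]
gripper_width: 0.0121
gripper_force: 30.0
```

```bash
python3 - <<'E'
from h import *
from workcell import manip
s=manip.observe();st(s)
print(delta(s,.6098,.1053,.0375,-1.25))
E
```

```text
t 13.9 pos [0.6032 0.1053 0.0376] yaw -1.23 F [ 0.1  0.6 -2.2] w 0.0121 gf 30.0
(array([-0.0066,  0.0001,  0.0001]), array([-0.     , -0.00125,  0.0025 ]))
```

Request:
jog_arm --targets '[{"travel": [-0.004,0,0],"rotation": [0,0,0],"claw": 0},{"travel": [0,0,0],"rotation": [0,0,0],"claw": 0},{"travel": [-0.002,0,0],"rotation": [0,0,0],"claw": 0},{"travel": [0,0,0],"rotation": [0,0,0],"claw": 0}]'

```text
t: 14.3
ee_pos: [0.6094, 0.1052, 0.0376]
eef_rot: [-0.0, 0.011, 1.0, 0.0]
force: [-1.2, 0.5, -2.6]
gripper_width: 0.0119
gripper_force: 30.0
```

Request:
jog_arm --targets '[{"travel": [-0.0012,0,0],"rotation": [0,0,0],"claw": 0},{"travel": [0,0,0],"rotation": [0,0,0],"claw": 0},{"travel": [0,0,0],"rotation": [0,0,0],"claw": 0}]'

```text
t: 14.6
ee_pos: [0.6096, 0.1052, 0.0374]
eef_rot: [-0.001, 0.011, 1.0, -0.0]
force: [-6.6, -0.4, 0.3]
gripper_width: 0.0118
gripper_force: 30.0
```

Request:
jog_arm --targets '[{"travel": [-0.001,0,0],"rotation": [0,0,0],"claw": 0},{"travel": [0,0,0],"rotation": [0,0,0],"claw": 0},{"travel": [0,0,0],"rotation": [0,0,0],"claw": 0}]'

```text
t: 14.9
ee_pos: [0.6098, 0.1052, 0.0374]
eef_rot: [-0.002, 0.011, 1.0, -0.0]
force: [-9.8, -0.0, 2.9]
gripper_width: 0.0119
gripper_force: 30.0
```

Request:
jog_arm --targets '[{"travel": [0.0015,0,0.0005],"rotation": [0,0,0],"claw": 0},{"travel": [0,0,0],"rotation": [0,0,0],"claw": 0},{"travel": [0,0,0],"rotation": [0,0,0],"claw": 0}]'

```text
t: 15.2
ee_pos: [0.6096, 0.1052, 0.0371]
eef_rot: [-0.0, 0.011, 1.0, -0.0]
force: [-5.5, 0.3, 1.8]
gripper_width: 0.0118
gripper_force: 30.0
```

```bash
python3 - <<'E'
from h import *
from workcell import manip
s=manip.observe();st(s)
print(delta(s,.6092,.1053,.037,-1.25))
E
```

```text
t 15.2 pos [0.6096 0.1052 0.0371] yaw -1.23 F [-5.5  0.3  1.8] w 0.0118 gf 30.0
(array([0.0004, 0.0001, 0.0001]), array([-0.    , -0.005 ,  0.0025]))
```

Request:
jog_arm --targets '[{"travel": [0.001,0,0.0003],"rotation": [0,0,0],"claw": 0},{"travel": [0,0,0],"rotation": [0,0,0],"claw": 0},{"travel": [0,0,0],"rotation": [0,0,0],"claw": 0}]'

```text
t: 15.5
ee_pos: [0.6095, 0.1052, 0.037]
eef_rot: [0.0, 0.011, 1.0, 0.0]
force: [0.0, -0.0, 1.9]
gripper_width: 0.0119
gripper_force: 30.0
```

```bash
python3 - <<'E'
from h import *
from workcell import manip
s=manip.observe();st(s)
E
```

```text
t 15.5 pos [0.6095 0.1052 0.037 ] yaw -1.23 F [ 0.  -0.   1.9] w 0.0119 gf 30.0
```

Request:
jog_arm --targets '[{"travel": [0.0005,0,0],"rotation": [0,0,0],"claw": 0},{"travel": [0,0,0],"rotation": [0,0,0],"claw": 0},{"travel": [0,0,0],"rotation": [0,0,0],"claw": 0},{"travel": [0,0,0],"rotation": [0,0,0],"claw": 0.2},{"travel": [0,0,0],"rotation": [0,0,0],"claw": 0.3}]'

```text
t: 16.0
ee_pos: [0.6081, 0.1052, 0.0366]
eef_rot: [-0.0, 0.011, 1.0, -0.0]
force: [-0.2, -0.9, -0.4]
gripper_width: 0.0235
gripper_force: 0.0
```

Request:
jog_arm --targets '[{"travel": [0,0,0],"rotation": [0,0,0],"claw": 0.5},{"travel": [0,0,-0.01],"rotation": [0,0,0],"claw": 0.6},{"travel": [0,0,-0.03],"rotation": [0,0,0],"claw": 0.8},{"travel": [0,0,-0.04],"rotation": [0,0,0],"claw": 1},{"travel": [0,0,-0.04],"rotation": [0,0,0],"claw": 1}]'

```text
t: 16.5
ee_pos: [0.608, 0.1052, 0.1586]
eef_rot: [-0.0, 0.011, 1.0, -0.0]
force: [0.5, -0.9, 0.3]
gripper_width: 0.0633
gripper_force: 0.0
```

Request:
jog_arm --targets '[{"travel": [0.025,0,-0.02],"rotation": [0,0,0],"claw": 1},{"travel": [0.025,0,0],"rotation": [0,0,0],"claw": 1},{"travel": [0,0,0],"rotation": [0,0,0],"claw": 1},{"travel": [0,0,0],"rotation": [0,0,0],"claw": 1}]'

```text
t: 16.9
ee_pos: [0.5586, 0.1063, 0.1776]
eef_rot: [0.0, 0.011, 1.0, 0.0]
force: [0.3, -0.0, 0.1]
gripper_width: 0.091
gripper_force: 0.0
```

```bash
python3 - <<'E'
from h import *
from workcell import manip
s=manip.observe();st(s)
d=manip.get_image("wrist");np.savez("pics/w5.npz",**d)
p=proj(d,[[.5643,.1063,.033]])[0];print(p)
x,y=int(p[0]),int(p[1])
c=d["frame"][max(0,y-70):y+130,x-110:x+110];print(x-110,max(0,y-70))
cv2.imwrite("pics/w5.png",cv2.resize(c,None,fx=3,fy=3,interpolation=cv2.INTER_CUBIC)[:,:,::-1])
E
```

```text
t 16.9 pos [0.5586 0.1063 0.1776] yaw -1.22 F [ 0.3 -0.   0.1] w 0.091 gf 0.0
[320.77986967 235.42934283]
210 165
```

View pics/w5.png

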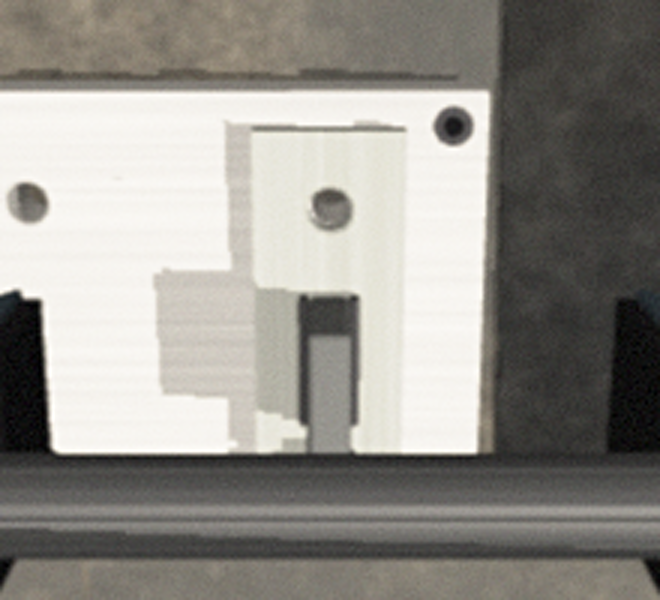

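Request:
jog_arm --targets '[{"travel": [0.0117,0.0395,0],"rotation": [0,0,0],"claw": 1},{"travel": [0.0117,0.0395,0],"rotation": [0,0,0],"claw": 1},{"travel": [0.0117,0.0395,0],"rotation": [0,0,0],"claw": 1},{"travel": [0.0117,0.0395,0],"rotation": [0,0,0],"claw": 1},{"travel": [0.0117,0.0395,0],"rotation": [0,0,0],"claw": 1}]'

```text
t: 17.45
ee_pos: [0.5044, 0.3068, 0.1765]
eef_rot: [-0.0, 0.011, 1.0, -0.0]
force: [0.5, -0.2, 0.7]
gripper_width: 0.0914
gripper_force: 0.0
```

Request:
jog_arm --targets '[{"travel": [0,0,0],"rotation": [0,0,-0.9],"claw": 0.8},{"travel": [0,0,0],"rotation": [0,0,0],"claw": 0.7},{"travel": [0,0,0],"rotation": [0,0,0],"claw": 0.7},{"travel": [0,0,0],"rotation": [0,0,0],"claw": 0.7}]'

```text
t: 17.85
ee_pos: [0.5048, 0.3043, 0.1766]
eef_rot: [-0.0, -0.05, 0.999, -0.0]
force: [-0.3, -0.2, -0.3]
gripper_width: 0.0646
gripper_force: 0.0
```

```bash
cat > knob.py <<'E'
from h import *
from workcell import manip
import sys
gx,gy=float(sys.argv[1]),float(sys.argv[2]);name=sys.argv[3]
s=manip.observe();st(s)
d=manip.get_image("wrist");np.savez(f"pics/{name}.npz",**d)
p=proj(d,[[gx,gy,.051]])[0];x,y=int(p[0]),int(p[1])
g=cv2.cvtColor(d["frame"],cv2.COLOR_RGB2GRAY);m=(g<50).astype(np.uint8)
n,l,S,C=cv2.connectedComponentsWithStats(m)
i=min([i for i in range(1,n) if 300<S[i,4]<4000],key=lambda i:np.hypot(*(C[i]-p)))
u=S[i,0]+S[i,2]/2-.5;v0=S[i,1]-.5;v1=S[i,1]+S[i,3]-.5
print("pred",p,"stat",S[i],C[i]);top=ray(d,[[u,v1]],.066)[0];bot=ray(d,[[u,v0]],.036)[0]
print("x from top",top[0]-.01,"from bottom",bot[0]+.01,"y",top[1],bot[1])
gxn=(top[0]-.01+bot[0]+.01)/2;gyn=(top[1]+bot[1])/2
print("knob",gxn,gyn,delta(s,gxn,gyn,.044,6.0))
E
python3 knob.py .5045 .304 w6
```

```text
t 17.85 pos [0.5048 0.3043 0.1766] yaw 5.76 F [-0.3 -0.2 -0.3] w 0.0646 gf 0.0
pred [320.51838035 234.06893098] stat [310 220  24  29 549] [321.92167577 234.45173042]
x from top 0.5023261018275812 from bottom 0.505426710684729 y 0.30552340699918196 0.3039478853322244
knob 0.503876406256155 0.30473564616570314 (array([0.0008, 0.0006, 0.1326]), array([-0.00125, -0.00125, -0.03   ]))
```

Request:
jog_arm --targets '[{"travel": [0.0008,0.0006,0.045],"rotation": [0,0,0],"claw": 0.7},{"travel": [0,0,0.045],"rotation": [0,0,0],"claw": 0.6},{"travel": [0,0,0.03],"rotation": [0,0,0],"claw": 0.5},{"travel": [0,0,0.014],"rotation": [0,0,0],"claw": 0.4},{"travel": [0,0,0.002],"rotation": [0,0,0],"claw": 0.4}]'

```text
t: 18.4
ee_pos: [0.5031, 0.3048, 0.0397]
eef_rot: [-0.001, -0.051, 0.999, -0.0]
force: [-0.1, -0.1, 0.2]
gripper_width: 0.037
gripper_force: 0.0
```

Request:
jog_arm --targets '[{"travel": [0,0,0],"rotation": [0,0,0],"claw": 0.4},{"travel": [0,0,0],"rotation": [0,0,0],"claw": 0},{"travel": [0,0,0],"rotation": [0,0,0],"claw": 0},{"travel": [0,0,0],"rotation": [0,0,0],"claw": 0},{"travel": [0,0,0],"rotation": [0,0,0],"claw": 0}]'

```text
t: 18.9
ee_pos: [0.504, 0.3058, 0.042]
eef_rot: [0.001, -0.052, 0.999, 0.0]
force: [-1.3, -0.6, 8.4]
gripper_width: 0.0196
gripper_force: 30.0
```

```bash
python3 - <<'E'
from h import *
from workcell import manip
s=manip.observe();st(s)
E
```

```text
t 18.9 pos [0.504  0.3058 0.042 ] yaw 5.97 F [-1.3 -0.6  8.4] w 0.0196 gf 30.0
```

Request:
jog_arm --targets '[{"travel": [0,0,-0.02],"rotation": [0,0,0],"claw": 0},{"travel": [0,0,-0.03],"rotation": [0,0,0],"claw": 0},{"travel": [0,0,-0.03],"rotation": [0,0,0],"claw": 0},{"travel": [-0.0078,-0.041,0],"rotation": [0,0,0],"claw": 0},{"travel": [-0.0078,-0.041,0],"rotation": [0,0,0],"claw": 0}]'

```text
t: 19.4
ee_pos: [0.5281, 0.2256, 0.1224]
eef_rot: [0.001, -0.053, 0.999, 0.0]
force: [0.6, -0.6, -0.6]
gripper_width: 0.0193
gripper_force: 30.0
```

Request:
jog_arm --targets '[{"travel": [-0.0078,-0.041,0],"rotation": [0,0,0],"claw": 0},{"travel": [-0.0078,-0.041,0],"rotation": [0,0,0],"claw": 0},{"travel": [-0.0078,-0.041,0],"rotation": [0,0,0],"claw": 0},{"travel": [0,0,0],"rotation": [0,0,0],"claw": 0},{"travel": [0,0,0],"rotation": [0,0,0],"claw": 0}]'

```text
t: 19.9
ee_pos: [0.5637, 0.1049, 0.1212]
eef_rot: [0.0, -0.051, 0.999, 0.0]
force: [-0.1, 1.3, -0.5]
gripper_width: 0.0194
gripper_force: 30.0
```

```bash
python3 - <<'E'
from h import *
from workcell import manip
s=manip.observe();st(s);print(delta(s,.5640,.1060,.075,6))
d=manip.get_image("wrist");np.savez("pics/w7.npz",**d)
x,y=map(int,proj(d,[[.564,.106,.033]])[0]);print(x,y,proj(d,[s["ee_pos"]-[0,0,.01],s["ee_pos"]-[0,0,.038]]))
cv2.imwrite("pics/w7.png",cv2.resize(d["frame"][y-100:y+100,x-100:x+100],None,fx=3,fy=3,interpolation=cv2.INTER_CUBIC)[:,:,::-1])
E
```

```text
t 19.9 pos [0.5637 0.1049 0.1212] yaw 5.85 F [-0.1  1.3 -0.5] w 0.0194 gf 30.0
(array([-0.0004,  0.0011,  0.0462]), array([ 0.00125,  0.0025 , -0.01875]))
322 247 [[321.69716932 287.08501648]
 [321.39781845 269.40699626]]
```

View pics/w7.png

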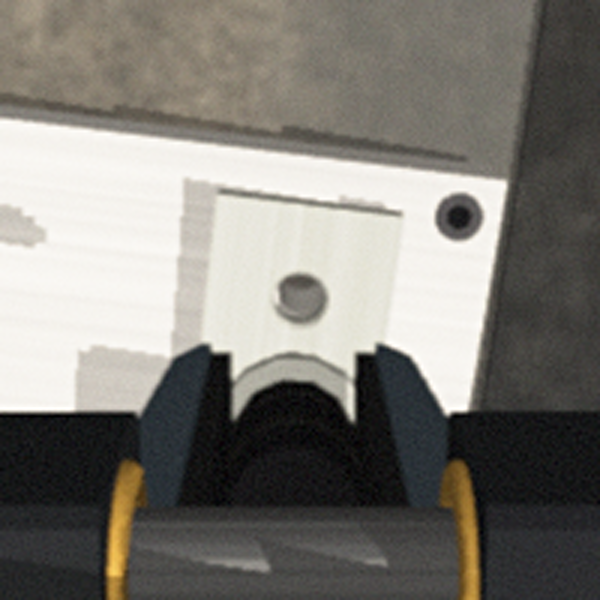

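```bash
python3 - <<'E'
from h import *
d=dict(np.load("pics/w7.npz"))
print(ray(d,[[320,264.5]],.1112)+[.013,0,0],ray(d,[[320,264.5]],.1152)+[.013,0,0],ray(d,[[322,246.3]],.033))
print(ray(d,[[222+231/3,147+400/3.],[222+355/3,147+400/3.]],.1112))
E
```

```text
[[0.56467723 0.10278215 0.1112    ]] [[0.56337493 0.10263947 0.1152    ]] [[0.56340648 0.10558422 0.033     ]]
[[0.56123631 0.0929802  0.1112    ]
 [0.55906782 0.11399878 0.1112    ]]
```

Request:
jog_arm --targets '[{"travel": [0,0.001,0.025],"rotation": [0,0,0],"claw": 0},{"travel": [0,0,0.015],"rotation": [0,0,0],"claw": 0},{"travel": [0,0,0.005],"rotation": [0,0,0],"claw": 0},{"travel": [0,0,0],"rotation": [0,0,0],"claw": 0},{"travel": [0,0,0],"rotation": [0,0,0],"claw": 0}]'

```text
t: 20.45
ee_pos: [0.5637, 0.1073, 0.0765]
eef_rot: [0.0, -0.052, 0.999, 0.0]
force: [0.6, 0.5, 0.5]
gripper_width: 0.0192
gripper_force: 30.0
```

Request:
jog_arm --targets '[{"travel": [0,0,0.004],"rotation": [0,0,0],"claw": 0},{"travel": [0,0,0.004],"rotation": [0,0,0],"claw": 0},{"travel": [0,0,0.004],"rotation": [0,0,0],"claw": 0},{"travel": [0,0,0],"rotation": [0,0,0],"claw": 0}]'

```text
t: 20.85
ee_pos: [0.5631, 0.1066, 0.0633]
eef_rot: [-0.0, -0.052, 0.999, -0.0]
force: [-0.1, -0.0, -0.5]
gripper_width: 0.0195
gripper_force: 30.0
```

Request:
jog_arm --targets '[{"travel": [-0.0004,-0.0004,0.003],"rotation": [0,0,0],"claw": 0},{"travel": [0,0,0.004],"rotation": [0,0,0],"claw": 0},{"travel": [0,0,0.005],"rotation": [0,0,0],"claw": 0},{"travel": [0,0,0.004],"rotation": [0,0,0],"claw": 0},{"travel": [0,0,0],"rotation": [0,0,0],"claw": 0}]'

```text
t: 21.35
ee_pos: [0.5634, 0.1063, 0.0471]
eef_rot: [-0.001, -0.052, 0.999, -0.0]
force: [-0.2, -0.4, -0.9]
gripper_width: 0.0195
gripper_force: 30.0
```

Request:
jog_arm --targets '[{"travel": [0,0,0.002],"rotation": [0,0,0],"claw": 0},{"travel": [0,0,0.002],"rotation": [0,0,0],"claw": 0},{"travel": [0,0,0],"rotation": [0,0,0],"claw": 0},{"travel": [0,0,0],"rotation": [0,0,0],"claw": 0}]'

```text
t: 21.75
ee_pos: [0.5638, 0.1063, 0.0438]
eef_rot: [0.0, -0.052, 0.999, -0.0]
force: [0.1, -0.1, -0.2]
gripper_width: 0.0194
gripper_force: 30.0
```

Inside. Seat it, then release.

Request:
jog_arm --targets '[{"travel": [0,0,0.001],"rotation": [0,0,0],"claw": 0},{"travel": [0,0,0.0005],"rotation": [0,0,0],"claw": 0},{"travel": [0,0,0],"rotation": [0,0,0],"claw": 0},{"travel": [0,0,0],"rotation": [0,0,0],"claw": 0}]'

```text
t: 22.15
ee_pos: [0.564, 0.1064, 0.043]
eef_rot: [0.0, -0.052, 0.999, -0.0]
force: [-1.9, -0.4, 11.9]
gripper_width: 0.0194
gripper_force: 30.0
```

Request:
jog_arm --targets '[{"travel": [0,0,0],"rotation": [0,0,0],"claw": 0.3},{"travel": [0,0,0],"rotation": [0,0,0],"claw": 0.4},{"travel": [0,0,0],"rotation": [0,0,0],"claw": 0.5},{"travel": [0,0,-0.01],"rotation": [0,0,0],"claw": 0.6},{"travel": [0,0,-0.03],"rotation": [0,0,0],"claw": 0.8}]'

```text
t: 22.65
ee_pos: [0.5623, 0.1062, 0.0812]
eef_rot: [-0.002, -0.052, 0.999, -0.0]
force: [0.5, -1.2, 0.1]
gripper_width: 0.0562
gripper_force: 0.0
```

Request:
jog_arm --targets '[{"travel": [0,0,-0.045],"rotation": [0,0,0],"claw": 1},{"travel": [0,0,-0.045],"rotation": [0,0,0],"claw": 1},{"travel": [0,0,-0.01],"rotation": [0,0,0],"claw": 1},{"travel": [0,0,0],"rotation": [0,0,0],"claw": 1}]'

```text
t: 23.05
ee_pos: [0.5649, 0.1064, 0.1846]
eef_rot: [0.002, -0.052, 0.999, 0.0]
force: [-0.3, -0.6, -1.1]
gripper_width: 0.0884
gripper_force: 0.0
```

```bash
cat > plates.py <<'E'
# find white plates on the bench right of the base in the top view; report fin point, yaw; delta for given index
from h import *
def plates(d):
    f=d["frame"].astype(int);m=((f.min(2)>190)).astype(np.uint8);m[:170]=0;m[:,:378]=0;m[:,490:]=0;m[315:]=0
    m=cv2.morphologyEx(m,cv2.MORPH_CLOSE,np.ones((9,9),np.uint8))
    out=[]
    for c in cv2.findContours(m,cv2.RETR_EXTERNAL,cv2.CHAIN_APPROX_NONE)[0]:
        if cv2.contourArea(c)<400: continue
        W=ray(d,c[:,0,:].astype(float),.008)
        (cx,cy),(w,h),a=cv2.minAreaRect((W[:,:2]*1000).astype(np.float32))
        b=cv2.boxPoints(((cx,cy),(w,h),a));e=b[1]-b[0] if np.hypot(*(b[1]-b[0]))>np.hypot(*(b[2]-b[1])) else b[2]-b[1]
        y=np.degrees(np.arctan2(e[1],e[0]));y=(y+90)%180-90
        out.append((cx/1000,cy/1000,y,w,h))
    return out
E
python3 - <<'E'
from plates import *
from workcell import manip
s=manip.observe();st(s)
t=manip.get_image("top");np.savez("pics/t2.npz",**t)
print(plates(np.load("pics/top0.npz")));print(plates(t));print(delta(s,.6213,-.2907,.18,-15.7))
E
```

```text
t 23.05 pos [0.5649 0.1064 0.1846] yaw 5.97 F [-0.3 -0.6 -1.1] w 0.0884 gf 0.0
[(0.44790185546875, -0.37471795654296874, np.float32(19.406487), 127.4725341796875, 41.49577331542969), (0.46081588745117186, -0.23917523193359375, np.float32(-24.799667), 41.698974609375, 127.14181518554688), (0.6211800537109375, -0.290217529296875, np.float32(-16.063538), 42.068687438964844, 126.72736358642578)]
[]
(array([-0.0148, -0.4008,  0.0048]), array([0.005  , 0.03   , 2.70875]))
```

```bash
sed -i 's/f.min(2)>190/f.min(2)>TH/; s/^def plates(d):/def plates(d,TH=160):/' plates.py; python3 - <<'E'
from plates import *
for n in("top0","t1","t2"):
    d=np.load(f"pics/{n}.npz");print(n,[int(x) for x in np.percentile(d["frame"][175:310,385:490].min(2),[50,80,90,95,99])])
    for T in(150,170): print(T,[tuple(float(round(v,4)) for v in p) for p in plates(d,T)])
E
```

```text
top0 [115, 128, 197, 204, 208]
150 [(0.4483, -0.3744, 19.211299896240234, 131.0289, 45.1394), (0.4614, -0.2389, -24.815000534057617, 45.002, 130.6402), (0.6212, -0.2897, -15.779199600219727, 44.9346, 129.9393)]
170 [(0.4473, -0.3744, 19.79800033569336, 128.2347, 43.6475), (0.4607, -0.2391, -24.792200088500977, 43.5707, 129.2405), (0.6212, -0.2897, -15.557900428771973, 43.358, 128.7234)]
t1 [111, 123, 172, 196, 201]
150 [(0.4488, -0.3741, 19.512300491333008, 126.8581, 44.6138), (0.462, -0.2392, -24.68600082397461, 44.4291, 127.4486), (0.6214, -0.2901, -16.050899505615234, 44.7051, 130.4957)]
170 [(0.4576, -0.371, 19.519800186157227, 106.6212, 42.8187), (0.4619, -0.2393, -24.792200088500977, 42.9104, 124.9984), (0.6213, -0.29, -15.877799987792969, 43.2677, 128.2157)]
t2 [101, 109, 131, 179, 187]
150 [(0.6186, -0.3426, -18.52680015563965, 43.7627, 127.7849)]
170 [(0.6186, -0.3425, -18.427400588989258, 41.9889, 126.1404)]
```

Request:
jog_arm --targets '[{"travel": [-0.0007,-0.0411,0],"rotation": [0,0,0],"claw": 0.6},{"travel": [-0.0007,-0.0411,0],"rotation": [0,0,0],"claw": 0.6},{"travel": [-0.0007,-0.0411,0],"rotation": [0,0,0],"claw": 0.6},{"travel": [-0.0007,-0.0411,0],"rotation": [0,0,0],"claw": 0.6},{"travel": [-0.0007,-0.0411,0],"rotation": [0,0,0],"claw": 0.6}]'

```text
t: 23.6
ee_pos: [0.5877, -0.0991, 0.1804]
eef_rot: [-0.002, -0.052, 0.999, 0.001]
force: [1.3, -0.4, -0.9]
gripper_width: 0.0556
gripper_force: 0.0
```

Request:
jog_arm --targets '[{"travel": [-0.0007,-0.0411,0],"rotation": [0,0,0],"claw": 0.5},{"travel": [-0.0007,-0.0411,0],"rotation": [0,0,0],"claw": 0.4},{"travel": [-0.0007,-0.0411,0],"rotation": [0,0,0],"claw": 0.4},{"travel": [-0.0007,-0.0411,0],"rotation": [0,0,0],"claw": 0.4},{"travel": [-0.0007,-0.0411,0],"rotation": [0,0,0],"claw": 0.4}]'

```text
t: 24.1
ee_pos: [0.6126, -0.303, 0.18]
eef_rot: [-0.001, -0.052, 0.999, 0.001]
force: [0.8, 0.6, 0.7]
gripper_width: 0.0363
gripper_force: 0.0
```

Request:
jog_arm --targets '[{"travel": [-0.0007,-0.0411,0],"rotation": [0,0,0],"claw": 0.4},{"travel": [0,0,0],"rotation": [0,0,1],"claw": 0.4},{"travel": [0,0,0],"rotation": [0,0,1],"claw": 0.4},{"travel": [0,0,0],"rotation": [0,0,1.06],"claw": 0.4},{"travel": [0,0,0],"rotation": [0,0,0],"claw": 0.4}]'

```text
t: 24.6
ee_pos: [0.6177, -0.3421, 0.18]
eef_rot: [-0.002, 0.162, 0.987, 0.001]
force: [-0.5, 0.3, -0.1]
gripper_width: 0.0367
gripper_force: 0.0
```

Request:
jog_arm --targets '[{"travel": [0,0,0],"rotation": [0,0,0],"claw": 0.4},{"travel": [0,0,0],"rotation": [0,0,0],"claw": 0.4}]'

```text
t: 24.8
ee_pos: [0.6183, -0.3423, 0.1815]
eef_rot: [-0.001, 0.159, 0.987, 0.0]
force: [0.8, 0.3, -0.1]
gripper_width: 0.0364
gripper_force: 0.0
```

```bash
python3 - <<'E'
from plates import *
from workcell import manip
s=manip.observe();st(s)
d=manip.get_image("wrist");np.savez("pics/w8.npz",**d)
a=manip.get_image("scene")["frame"];t=manip.get_image("top");np.savez("pics/t3.npz",**t)
print(plates(t,140),plates(np.load("pics/t2.npz"),125))
o=np.zeros((600,800,3),np.uint8)
o[:240,:320]=0;o[:300,:640]=d["frame"][60:360];o[300:600,:]=cv2.resize(a[120:270,340:640],(600,300)) if 0 else np.hstack([cv2.resize(a[120:270,360:560],(400,300)),cv2.resize(t["frame"][170:320,380:580],(400,300))])
cv2.imwrite("pics/w8.png",o[:,:,::-1])
E
```

```text
t 24.8 pos [ 0.6183 -0.3423  0.1815] yaw -18.29 F [ 0.8  0.3 -0.1] w 0.0364 gf 0.0
[(0.5161575927734375, -0.28422869873046874, np.float32(-0.8084259), 262.347900390625, 311.8362731933594), (0.6569013671875, -0.3516585998535156, np.float32(87.75131), 146.08514404296875, 119.4239501953125)] [(0.4468646850585937, -0.37483505249023436, np.float32(19.428513), 129.49813842773438, 46.34551239013672), (0.618913330078125, -0.3421291198730469, np.float32(-18.13829), 45.98534393310547, 130.86756896972656)]
```

View pics/w8.png

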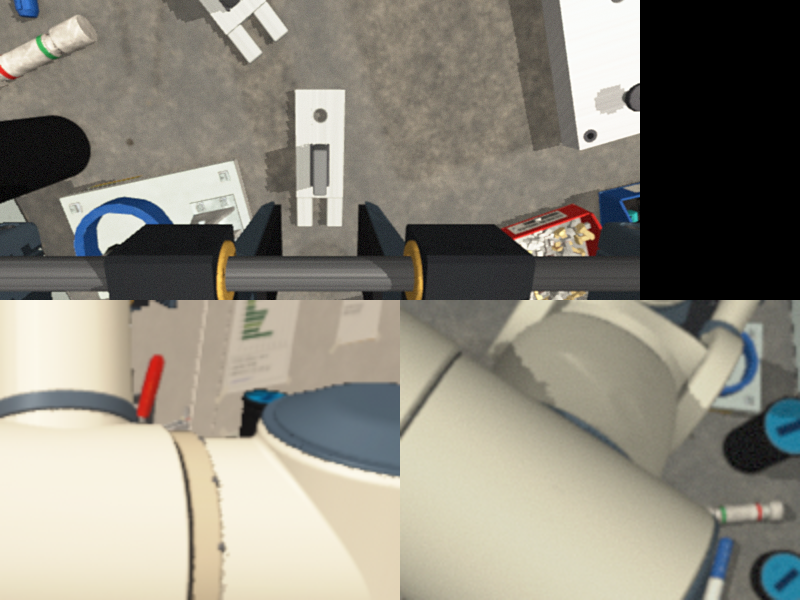

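```bash
python3 - <<'E'
from h import *
t=np.load("pics/top0.npz");c=np.load("pics/scene0.npz")
def red(d,b):
    f=d["frame"].astype(int);m=(f[...,0]>140)&(f[...,1]<70)&(f[...,2]<80);y,x=np.nonzero(m);k=(x>b[0])&(x<b[1])&(y>b[2])&(y<b[3]);return np.c_[x,y][k]
A=red(t,(480,580,160,230));B=red(c,(400,470,130,200))
print(A.min(0),A.max(0),B.min(0),B.max(0))
ta=A[A[:,0].argmin()],A[A[:,0].argmax()];sb=B[B[:,1].argmin()],B[B[:,1].argmax()]
P=lambda d:d["intrinsics"]@np.c_[d["R"],d["t"]]
for a in ta:
  for b in sb:
    X=cv2.triangulatePoints(P(t),P(c),a.astype(float).reshape(2,1),b.astype(float).reshape(2,1));X=(X[:3]/X[3]).ravel()
    print(a,b,X.round(3),np.abs(proj(t,X)-a).max().round(1),np.abs(proj(c,X)-b).max().round(1))
E
```

```text
[513 176] [536 189] [429 148] [441 178]
[513 188] [437 148] [ 0.608 -0.425  0.189] 1.8 2.2
[513 188] [432 178] [ 0.639 -0.456  0.094] 1.0 1.3
[536 177] [437 148] [ 0.644 -0.476  0.172] 0.9 1.1
[536 177] [432 178] [ 0.679 -0.513  0.072] 1.7 2.1
```

Request:
jog_arm --targets '[{"travel": [0,0,0.045],"rotation": [0,0,0],"claw": 0.4},{"travel": [0,0,0.045],"rotation": [0,0,0],"claw": 0.4},{"travel": [0,0,0.04],"rotation": [0,0,0],"claw": 0.4},{"travel": [0,0,0.02],"rotation": [0,0,0],"claw": 0.4},{"travel": [0,0,0.014],"rotation": [0,0,0],"claw": 0.4}]'

```text
t: 25.45
ee_pos: [0.6178, -0.342, 0.0163]
eef_rot: [-0.001, 0.16, 0.987, 0.0]
force: [0.5, -0.9, 0.6]
gripper_width: 0.0364
gripper_force: 0.0
```

Request:
jog_arm --targets '[{"travel": [0,0,0.003],"rotation": [0,0,0],"claw": 0.4},{"travel": [0,0,0.001],"rotation": [0,0,0],"claw": 0.4},{"travel": [0,0,0],"rotation": [0,0,0],"claw": 0.4}]'

```text
t: 25.75
ee_pos: [0.6193, -0.343, 0.0156]
eef_rot: [0.001, 0.161, 0.987, -0.0]
force: [-0.1, -0.8, 1.0]
gripper_width: 0.0365
gripper_force: 0.0
```

```bash
python3 - <<'E'
from h import *
from workcell import manip
s=manip.observe();st(s)
E
```

```text
t 25.75 pos [ 0.6193 -0.343   0.0156] yaw -18.5 F [-0.1 -0.8  1. ] w 0.0365 gf 0.0
```

Request:
jog_arm --targets '[{"travel": [0,0,0.003],"rotation": [0,0,0],"claw": 0.4},{"travel": [0,0,0],"rotation": [0,0,0],"claw": 0.3},{"travel": [0,0,0],"rotation": [0,0,0],"claw": 0},{"travel": [0,0,0],"rotation": [0,0,0],"claw": 0},{"travel": [0,0,0],"rotation": [0,0,0],"claw": 0}]'

```text
t: 26.25
ee_pos: [0.6186, -0.3425, 0.0115]
eef_rot: [0.0, 0.161, 0.987, -0.0]
force: [-0.0, 0.8, 2.3]
gripper_width: 0.012
gripper_force: 30.0
```

Request:
jog_arm --targets '[{"travel": [0,0,0],"rotation": [0,0,0],"claw": 0},{"travel": [0,0,0],"rotation": [0,0,0],"claw": 0},{"travel": [0,0,0],"rotation": [0,0,0],"claw": 0}]'

```text
t: 26.55
ee_pos: [0.6186, -0.3425, 0.0115]
eef_rot: [0.0, 0.161, 0.987, -0.0]
force: [-0.6, 1.5, 4.4]
gripper_width: 0.0118
gripper_force: 30.0
```

```bash
python3 - <<'E'
from h import *
from workcell import manip
s=manip.observe();st(s)
s["eef_rot"]=np.array([0,-np.sin(np.radians(.625)),-np.cos(np.radians(.625)),0])  # placeholder yaw -1.25
m=rot(s).as_matrix();print(np.degrees(np.arctan2(-m[0,1],m[1,1])),delta(s,.5635,.0165,.1,-1.25))
E
```

```text
t 26.55 pos [ 0.6186 -0.3425  0.0115] yaw -18.51 F [-0.6  1.5  4.4] w 0.0118 gf 30.0
-1.25 (array([ 0.0629,  0.3577, -0.0885]), array([-0., -0., -0.]))
```

Request:
jog_arm --targets '[{"travel": [0,0,-0.03],"rotation": [0,0,0],"claw": 0},{"travel": [0,0,-0.03],"rotation": [0,0,0],"claw": 0},{"travel": [0,0,-0.03],"rotation": [0,0,-0.72],"claw": 0},{"travel": [0,0,0],"rotation": [0,0,-0.72],"claw": 0},{"travel": [0,0,0],"rotation": [0,0,-0.72],"claw": 0}]'

```text
t: 27.05
ee_pos: [0.6188, -0.3427, 0.1022]
eef_rot: [0.001, 0.009, 1.0, -0.0]
force: [-0.4, 0.4, -1.6]
gripper_width: 0.0118
gripper_force: 30.0
```

Request:
jog_arm --targets '[{"travel": [0.0079,0.0447,0],"rotation": [0,0,0],"claw": 0},{"travel": [0.0079,0.0447,0],"rotation": [0,0,0],"claw": 0},{"travel": [0.0079,0.0447,0],"rotation": [0,0,0],"claw": 0},{"travel": [0.0079,0.0447,0],"rotation": [0,0,0],"claw": 0},{"travel": [0.0079,0.0447,0],"rotation": [0,0,0],"claw": 0}]'

```text
t: 27.55
ee_pos: [0.5831, -0.1166, 0.1011]
eef_rot: [-0.0, 0.011, 1.0, 0.0]
force: [1.6, 0.4, -1.4]
gripper_width: 0.0119
gripper_force: 30.0
```

Request:
jog_arm --targets '[{"travel": [0.0079,0.0447,0],"rotation": [0,0,0],"claw": 0},{"travel": [0.0079,0.0447,0],"rotation": [0,0,0],"claw": 0},{"travel": [0.0076,0.0447,0],"rotation": [0,0,0],"claw": 0},{"travel": [0,0,0],"rotation": [0,0,0],"claw": 0},{"travel": [0,0,0],"rotation": [0,0,0],"claw": 0}]'

```text
t: 28.05
ee_pos: [0.563, 0.0173, 0.1012]
eef_rot: [-0.0, 0.01, 1.0, -0.0]
force: [0.4, -0.7, -2.4]
gripper_width: 0.0118
gripper_force: 30.0
```

```bash
cat > held.py <<'E'
# held plate: hole centre, rear-edge corners & yaw seen by the wrist camera at plate-top height
from h import *
from workcell import manip
import sys
x,y,z,und=map(float,sys.argv[1:5])
s=manip.observe();st(s);print("delta",delta(s,x,y,z,-1.25))
d=manip.get_image("wrist");np.savez("pics/held.npz",**d)
zt=s["ee_pos"][2]-und+.008;m=rot(s).as_matrix();q=s["ee_pos"].copy();q[2]=zt;q-=m[:,0]*-.045
p=proj(d,[q])[0];u,v=int(p[0]),int(p[1])
g=cv2.medianBlur(cv2.cvtColor(d["frame"],cv2.COLOR_RGB2GRAY),3)
L=[];Rr=[]
for r in range(v-42,v-16,3):
    row=g[r].astype(int);c=int(row[u-15:u+15].mean());print(r,row[u-60:u-36:2],row[u+36:u+60:2]) if r==v-42 else None
cr=g[v-22:v+23,u-26:u+27];mm=(cr<cv2.threshold(cr,0,255,cv2.THRESH_OTSU)[0]).astype(np.uint8)
n,l,S,C=cv2.connectedComponentsWithStats(mm)
for i in range(1,n):
    if S[i,4]>60: 
        c=np.array([u-26+S[i,0]+S[i,2]/2-.5,v-22+S[i,1]+S[i,3]/2-.5]);print("blob",S[i],"hole",ray(d,[c],zt)[0].round(4))
print("expected hole",q.round(4),p.round(1))
E
python3 held.py .5635 .0165 .037 .0115
```

```text
t 28.05 pos [0.563  0.0173 0.1012] yaw -1.1 F [ 0.4 -0.7 -2.4] w 0.0118 gf 30.0
delta (array([-0.0005, -0.0008,  0.0642]), array([-0.00125, -0.0025 ,  0.01875]))
159 [134 132 127 126 129 217 234 234 233 232 233 232] [231 230 231 232 232 223 140 127 128 122 118 119]
blob [ 12  11  28  29 335] hole [0.5192 0.0175 0.0977]
blob [  0  21   9  24 208] hole [0.5225 0.0074 0.0977]
expected hole [0.5181 0.0182 0.0977] [321.9 201.6]
```

Request:
jog_arm --targets '[{"travel": [0.001,-0.0005,0.03],"rotation": [0,0,0],"claw": 0},{"travel": [0,0,0.02],"rotation": [0,0,0],"claw": 0},{"travel": [0,0,0.01],"rotation": [0,0,0],"claw": 0},{"travel": [0,0,0],"rotation": [0,0,0],"claw": 0},{"travel": [0,0,0],"rotation": [0,0,0],"claw": 0}]'

```text
t: 28.6
ee_pos: [0.5628, 0.0153, 0.0418]
eef_rot: [0.0, 0.011, 1.0, -0.0]
force: [1.3, 0.9, -2.2]
gripper_width: 0.0118
gripper_force: 30.0
```

Request:
jog_arm --targets '[{"travel": [0,0,0.003],"rotation": [0,0,0],"claw": 0},{"travel": [0,0,0],"rotation": [0,0,0],"claw": 0},{"travel": [0,0,0],"rotation": [0,0,0],"claw": 0},{"travel": [0,0,0],"rotation": [0,0,0],"claw": 0}]'

```text
t: 29.0
ee_pos: [0.5624, 0.0159, 0.0386]
eef_rot: [0.0, 0.011, 1.0, -0.0]
force: [0.1, -0.6, -2.2]
gripper_width: 0.0119
gripper_force: 30.0
```

```bash
python3 - <<'E'
from h import *
from workcell import manip
s=manip.observe();st(s)
print(delta(s,.5625,.0165,.0372,-1.25))
E
```

```text
t 29.0 pos [0.5624 0.0159 0.0386] yaw -1.23 F [ 0.1 -0.6 -2.2] w 0.0119 gf 30.0
(array([-0.    ,  0.0006,  0.0014]), array([-0.     ,  0.00375,  0.0025 ]))
```

Request:
jog_arm --targets '[{"travel": [0,0.0006,0.0013],"rotation": [0,0,0],"claw": 0},{"travel": [-0.008,0,0],"rotation": [0,0,0],"claw": 0},{"travel": [-0.01,0,0],"rotation": [0,0,0],"claw": 0},{"travel": [-0.01,0,0],"rotation": [0,0,0],"claw": 0},{"travel": [0,0,0],"rotation": [0,0,0],"claw": 0}]'

```text
t: 29.5
ee_pos: [0.5924, 0.0157, 0.0371]
eef_rot: [0.001, 0.011, 1.0, -0.0]
force: [0.3, 0.6, -1.6]
gripper_width: 0.012
gripper_force: 30.0
```

Request:
jog_arm --targets '[{"travel": [-0.005,0,0],"rotation": [0,0,0],"claw": 0},{"travel": [-0.005,0,0],"rotation": [0,0,0],"claw": 0},{"travel": [-0.002,0,0],"rotation": [0,0,0],"claw": 0},{"travel": [0,0,0],"rotation": [0,0,0],"claw": 0},{"travel": [0,0,0],"rotation": [0,0,0],"claw": 0}]'

```text
t: 30.0
ee_pos: [0.6021, 0.0156, 0.037]
eef_rot: [-0.0, 0.011, 1.0, 0.0]
force: [0.1, -1.6, -2.1]
gripper_width: 0.0117
gripper_force: 30.0
```

Request:
jog_arm --targets '[{"travel": [-0.002,0,0],"rotation": [0,0,0],"claw": 0},{"travel": [0,0,0],"rotation": [0,0,0],"claw": 0},{"travel": [-0.001,0,0],"rotation": [0,0,0],"claw": 0},{"travel": [0,0,0],"rotation": [0,0,0],"claw": 0},{"travel": [0,0,0],"rotation": [0,0,0],"claw": 0}]'

```text
t: 30.5
ee_pos: [0.6053, 0.0155, 0.037]
eef_rot: [0.0, 0.011, 1.0, -0.0]
force: [-0.5, 0.6, -2.6]
gripper_width: 0.0119
gripper_force: 30.0
```

```bash
python3 - <<'E'
from h import *
from workcell import manip
s=manip.observe();st(s)
E
```

```text
t 30.5 pos [0.6053 0.0155 0.037 ] yaw -1.23 F [-0.5  0.6 -2.6] w 0.0119 gf 30.0
```

Request:
jog_arm --targets '[{"travel": [-0.001,0,0],"rotation": [0,0,0],"claw": 0},{"travel": [0,0,0],"rotation": [0,0,0],"claw": 0},{"travel": [0,0,0],"rotation": [0,0,0],"claw": 0}]'

```text
t: 30.8
ee_pos: [0.6059, 0.0155, 0.0369]
eef_rot: [-0.0, 0.011, 1.0, 0.0]
force: [-3.2, 0.7, -0.6]
gripper_width: 0.0122
gripper_force: 30.0
```

Request:
jog_arm --targets '[{"travel": [-0.001,0,0],"rotation": [0,0,0],"claw": 0},{"travel": [0,0,0],"rotation": [0,0,0],"claw": 0},{"travel": [0,0,0],"rotation": [0,0,0],"claw": 0}]'

```text
t: 31.1
ee_pos: [0.6061, 0.0156, 0.0368]
eef_rot: [-0.001, 0.011, 1.0, 0.0]
force: [-7.8, 0.4, 1.7]
gripper_width: 0.0122
gripper_force: 30.0
```

Request:
jog_arm --targets '[{"travel": [-0.001,0,0],"rotation": [0,0,0],"claw": 0},{"travel": [0,0,0],"rotation": [0,0,0],"claw": 0},{"travel": [0,0,0],"rotation": [0,0,0],"claw": 0}]'

```text
t: 31.4
ee_pos: [0.6062, 0.0156, 0.0367]
eef_rot: [-0.002, 0.011, 1.0, 0.0]
force: [-11.7, -1.0, 4.5]
gripper_width: 0.0117
gripper_force: 30.0
```

Request:
jog_arm --targets '[{"travel": [0.0028,0,0.0004],"rotation": [0,0,0],"claw": 0},{"travel": [0,0,0],"rotation": [0,0,0],"claw": 0},{"travel": [0,0,0],"rotation": [0,0,0],"claw": 0}]'

```text
t: 31.7
ee_pos: [0.6058, 0.0155, 0.0367]
eef_rot: [0.0, 0.011, 1.0, -0.0]
force: [-0.4, -0.0, -2.0]
gripper_width: 0.0121
gripper_force: 30.0
```

```bash
python3 - <<'E'
from h import *
from workcell import manip
s=manip.observe();st(s)
E
```

```text
t 31.7 pos [0.6058 0.0155 0.0367] yaw -1.23 F [-0.4 -0.  -2. ] w 0.0121 gf 30.0
```

Request:
jog_arm --targets '[{"travel": [0.0004,0,0.0003],"rotation": [0,0,0],"claw": 0},{"travel": [0,0,0],"rotation": [0,0,0],"claw": 0},{"travel": [0,0,0],"rotation": [0,0,0],"claw": 0},{"travel": [0,0,0],"rotation": [0,0,0],"claw": 0.2},{"travel": [0,0,0],"rotation": [0,0,0],"claw": 0.3}]'

```text
t: 32.2
ee_pos: [0.605, 0.0155, 0.0363]
eef_rot: [-0.0, 0.011, 1.0, -0.0]
force: [-0.0, 0.2, -0.3]
gripper_width: 0.0237
gripper_force: 0.0
```

Request:
jog_arm --targets '[{"travel": [0,0,0],"rotation": [0,0,0],"claw": 0.5},{"travel": [0,0,-0.01],"rotation": [0,0,0],"claw": 0.6},{"travel": [0,0,-0.03],"rotation": [0,0,0],"claw": 0.7},{"travel": [0,0,-0.04],"rotation": [0,0,0],"claw": 0.7},{"travel": [0,0,-0.04],"rotation": [0,0,0],"claw": 0.7}]'

```text
t: 32.7
ee_pos: [0.6047, 0.0156, 0.1582]
eef_rot: [-0.0, 0.011, 1.0, 0.0]
force: [0.1, -0.3, -0.6]
gripper_width: 0.0623
gripper_force: 0.0
```

Request:
jog_arm --targets '[{"travel": [0.025,0,-0.02],"rotation": [0,0,0],"claw": 0.7},{"travel": [0.022,0,0],"rotation": [0,0,0],"claw": 0.7},{"travel": [0,0,0],"rotation": [0,0,0],"claw": 0.7},{"travel": [0,0,0],"rotation": [0,0,0],"claw": 0.7}]'

```text
t: 33.1
ee_pos: [0.5582, 0.0166, 0.1771]
eef_rot: [0.0, 0.011, 1.0, -0.0]
force: [0.6, -0.2, -0.6]
gripper_width: 0.0641
gripper_force: 0.0
```

```bash
cat > hole.py <<'E'
# plate hole lying on base (z .033) near given x,y
from h import *
from workcell import manip
import sys
x,y=map(float,sys.argv[1:3])
s=manip.observe();st(s)
d=manip.get_image("wrist");np.savez("pics/hole.npz",**d)
def find(d,x,y):
    p=proj(d,[[x,y,.033]])[0];u,v=np.round(p).astype(int)
    g=cv2.cvtColor(d["frame"],cv2.COLOR_RGB2GRAY)[v-12:v+13,u-12:u+13];g=cv2.resize(g,None,fx=4,fy=4,interpolation=cv2.INTER_CUBIC)
    m=(g<195).astype(np.uint8);n,l,S,C=cv2.connectedComponentsWithStats(m);i=1+S[1:,4].argmax()
    c=np.array([u-12,v-12])+(np.array([S[i,0]+S[i,2]/2,S[i,1]+S[i,3]/2])-.5-1.5)/4
    print("pred",p.round(1),"got",c.round(1),S[i]/4,"world",ray(d,[c],.033)[0].round(4))
find(np.load("pics/w5.npz"),.5643,.1063);find(d,x,y)
E
python3 hole.py .5624 .0165; python3 - <<'E'
from h import *
from workcell import manip
s=manip.observe();print(delta(s,.4548,.2997,.177,-1.22),delta(s,.56,.2,.177,-1.22))
E
```

```text
t 33.1 pos [0.5582 0.0166 0.1771] yaw -1.23 F [ 0.6 -0.2 -0.6] w 0.0641 gf 0.0
pred [320.8 235.4] got [320.  234.5] [  4.25   4.5   14.5   15.   709.  ] world [0.5635 0.1056 0.033 ]
pred [320.8 233.8] got [320.1 233. ] [  4.25   3.75  14.75  15.5  727.25] world [0.5617 0.016  0.033 ]
(array([ 0.1099,  0.2809, -0.0004]), array([-0.     ,  0.005  , -0.00125])) (array([ 0.0026,  0.1835, -0.0003]), array([-0.     ,  0.005  , -0.00125]))
```

Request:
jog_arm --targets '[{"travel": [0.0157,0.0401,0],"rotation": [0,0,0],"claw": 0.7},{"travel": [0.0157,0.0401,0],"rotation": [0,0,0],"claw": 0.7},{"travel": [0.0157,0.0401,0],"rotation": [0,0,0],"claw": 0.7},{"travel": [0.0157,0.0401,0],"rotation": [0,0,0],"claw": 0.7},{"travel": [0.0157,0.0401,0],"rotation": [0,0,0],"claw": 0.7}]'

```text
t: 33.65
ee_pos: [0.4839, 0.2204, 0.1761]
eef_rot: [-0.0, 0.011, 1.0, 0.0]
force: [-0.4, 0.3, 0.3]
gripper_width: 0.0638
gripper_force: 0.0
```

Request:
jog_arm --targets '[{"travel": [0.0157,0.0401,0],"rotation": [0,0,0],"claw": 0.7},{"travel": [0.0157,0.0401,0],"rotation": [0,0,0],"claw": 0.7},{"travel": [0,0,0],"rotation": [0,0,-0.9],"claw": 0.7},{"travel": [0,0,0],"rotation": [0,0,0],"claw": 0.7},{"travel": [0,0,0],"rotation": [0,0,0],"claw": 0.7}]'

```text
t: 34.15
ee_pos: [0.4547, 0.2994, 0.176]
eef_rot: [-0.0, -0.05, 0.999, -0.0]
force: [1.3, -0.4, -0.7]
gripper_width: 0.0641
gripper_force: 0.0
```

Request:
jog_arm --targets '[{"travel": [0,0,0],"rotation": [0,0,0],"claw": 0.7}]'

```text
t: 34.25
ee_pos: [0.4548, 0.2989, 0.1762]
eef_rot: [-0.0, -0.05, 0.999, -0.0]
force: [0.2, -0.2, 0.4]
gripper_width: 0.0641
gripper_force: 0.0
```

```bash
python3 knob.py .4548 .2997 w9
```

```text
t 34.25 pos [0.4548 0.2989 0.1762] yaw 5.76 F [ 0.2 -0.2  0.4] w 0.0641 gf 0.0
pred [321.81633088 234.65432541] stat [ 385  265   39   51 1182] [399.05076142 296.25380711]
x from top 0.5018003299922716 from bottom 0.4876976991955031 y 0.3727672292664519 0.3739134680637334
knob 0.49474901459388737 0.37334034866509264 (array([-0.0472,  0.07  ,  0.1322]), array([-0.00125, -0.00125, -0.03   ]))
```

```bash
python3 - <<'E'
from h import *
d=dict(np.load("pics/w9.npz"))
p=proj(d,[[.4548,.2997,.051]])[0];x,y=map(int,p)
g=cv2.cvtColor(d["frame"],cv2.COLOR_RGB2GRAY)
for T in(35,50,60):
    n,l,S,C=cv2.connectedComponentsWithStats((g[y-45:y+46,x-45:x+46]<T).astype(np.uint8))
    print(T,[(S[i]+[x-45,y-45,0,0,0]).tolist() for i in range(1,n) if S[i,4]>100])
d6=dict(np.load("pics/w6.npz"));g6=cv2.cvtColor(d6["frame"],cv2.COLOR_RGB2GRAY)
print(g[y-20:y+22:2,x].tolist(),g6[234-20:234+22:2,322].tolist())
E
```

```text
35 []
50 [[310, 221, 23, 23, 165]]
60 [[310, 221, 24, 29, 536]]
[216, 255, 254, 112, 31, 39, 25, 56, 55, 48, 53, 48, 50, 51, 54, 54, 50, 55, 128, 229, 227] [150, 249, 251, 60, 24, 25, 21, 42, 39, 33, 41, 32, 35, 35, 43, 39, 36, 35, 144, 185, 179]
```

Request:
jog_arm --targets '[{"travel": [0.0003,0.0006,0.045],"rotation": [0,0,0],"claw": 0.7},{"travel": [0,0,0.045],"rotation": [0,0,0],"claw": 0.6},{"travel": [0,0,0.03],"rotation": [0,0,0],"claw": 0.5},{"travel": [0,0,0.0135],"rotation": [0,0,0],"claw": 0.4},{"travel": [0,0,0.002],"rotation": [0,0,0],"claw": 0.4}]'

```text
t: 34.8
ee_pos: [0.4533, 0.299, 0.0392]
eef_rot: [-0.001, -0.051, 0.999, -0.001]
force: [-0.7, -0.3, 0.7]
gripper_width: 0.037
gripper_force: 0.0
```

Request:
jog_arm --targets '[{"travel": [0,0,0],"rotation": [0,0,0],"claw": 0.4},{"travel": [0,0,0],"rotation": [0,0,0],"claw": 0},{"travel": [0,0,0],"rotation": [0,0,0],"claw": 0},{"travel": [0,0,0],"rotation": [0,0,0],"claw": 0},{"travel": [0,0,0],"rotation": [0,0,0],"claw": 0}]'

```text
t: 35.3
ee_pos: [0.4545, 0.3004, 0.0417]
eef_rot: [0.001, -0.052, 0.999, 0.0]
force: [-0.3, -1.4, 8.4]
gripper_width: 0.0195
gripper_force: 30.0
```

```bash
python3 - <<'E'
from h import *
from workcell import manip
s=manip.observe();st(s);z=s["ee_pos"][2]
print(delta(s,.562,.0165,z+.08,5.97))
E
```

```text
t 35.3 pos [0.4545 0.3004 0.0417] yaw 5.97 F [-0.3 -1.4  8.4] w 0.0195 gf 30.0
(array([-0.0775, -0.2935, -0.08  ]), array([ 0.00375,  0.01125, -0.     ]))
```

Request:
jog_arm --targets '[{"travel": [0,0,-0.02],"rotation": [0,0,0],"claw": 0},{"travel": [0,0,-0.035],"rotation": [0,0,0],"claw": 0},{"travel": [0,0,-0.035],"rotation": [0,0,0],"claw": 0},{"travel": [-0.0111,-0.0419,0],"rotation": [0,0,0],"claw": 0},{"travel": [-0.0111,-0.0419,0],"rotation": [0,0,0],"claw": 0}]'

```text
t: 35.8
ee_pos: [0.4854, 0.2191, 0.1324]
eef_rot: [0.002, -0.053, 0.999, 0.0]
force: [-0.2, -0.7, -0.5]
gripper_width: 0.0189
gripper_force: 30.0
```

Request:
jog_arm --targets '[{"travel": [-0.0111,-0.0419,0],"rotation": [0,0,0],"claw": 0},{"travel": [-0.0111,-0.0419,0],"rotation": [0,0,0],"claw": 0},{"travel": [-0.0111,-0.0419,0],"rotation": [0,0,0],"claw": 0},{"travel": [-0.0111,-0.0419,0],"rotation": [0,0,0],"claw": 0},{"travel": [-0.0111,-0.0419,0],"rotation": [0,0,0],"claw": 0}]'

```text
t: 36.3
ee_pos: [0.5621, 0.0147, 0.1313]
eef_rot: [0.0, -0.052, 0.999, -0.0]
force: [0.3, 0.2, -0.4]
gripper_width: 0.019
gripper_force: 30.0
```

Request:
jog_arm --targets '[{"travel": [0,0,0],"rotation": [0,0,0],"claw": 0},{"travel": [0,0,0],"rotation": [0,0,0],"claw": 0},{"travel": [0,0,0],"rotation": [0,0,0],"claw": 0}]'

```text
t: 36.6
ee_pos: [0.5612, 0.0172, 0.1309]
eef_rot: [-0.0, -0.052, 0.999, 0.0]
force: [-1.4, 0.5, -1.1]
gripper_width: 0.0193
gripper_force: 30.0
```

```bash
python3 - <<'E'
from h import *
from workcell import manip
s=manip.observe();st(s);print(delta(s,.562,.0165,.075,5.97))
d=manip.get_image("wrist");np.savez("pics/w10.npz",**d)
g=cv2.cvtColor(d["frame"],cv2.COLOR_RGB2GRAY)
q=proj(d,[s["ee_pos"]-[.013,0,.0097]])[0];print("flange edge pred",q)
u=int(q[0]);print(g[int(q[1])-8:int(q[1])+10,u-1].tolist())
d=dict(np.load("pics/w7.npz"));g=cv2.cvtColor(d["frame"],cv2.COLOR_RGB2GRAY)
q=proj(d,[[.5637-.013,.1049,.1112]])[0];print(q);u=int(q[0]);print(g[int(q[1])-8:int(q[1])+10,u-1].tolist())
E
```

```text
t 36.6 pos [0.5612 0.0172 0.1309] yaw 5.99 F [-1.4  0.5 -1.1] w 0.0193 gf 30.0
(array([-0.0008, -0.0008,  0.0559]), array([ 0.00125, -0.0025 ,  0.0025 ]))
flange edge pred [324.44697972 263.30230089]
[223, 222, 218, 222, 224, 224, 220, 227, 222, 186, 119, 128, 171, 172, 171, 167, 173, 169]
[324.37146507 263.07713943]
[181, 210, 229, 227, 226, 227, 230, 229, 231, 215, 144, 117, 163, 169, 175, 170, 171, 174]
```

Request:
jog_arm --targets '[{"travel": [-0.0007,-0.0005,0.025],"rotation": [0,0,0],"claw": 0},{"travel": [0,0,0.02],"rotation": [0,0,0],"claw": 0},{"travel": [0,0,0.01],"rotation": [0,0,0],"claw": 0},{"travel": [0,0,0],"rotation": [0,0,0],"claw": 0},{"travel": [0,0,0],"rotation": [0,0,0],"claw": 0}]'

```text
t: 37.15
ee_pos: [0.5626, 0.0165, 0.0764]
eef_rot: [0.0, -0.052, 0.999, -0.0]
force: [-0.4, -0.1, 0.5]
gripper_width: 0.0195
gripper_force: 30.0
```

Request:
jog_arm --targets '[{"travel": [0,0,0.004],"rotation": [0,0,0],"claw": 0},{"travel": [0,0,0.004],"rotation": [0,0,0],"claw": 0},{"travel": [0,0,0.004],"rotation": [0,0,0],"claw": 0},{"travel": [0,0,0],"rotation": [0,0,0],"claw": 0},{"travel": [0,0,0],"rotation": [0,0,0],"claw": 0}]'

```text
t: 37.65
ee_pos: [0.5623, 0.016, 0.0637]
eef_rot: [-0.0, -0.052, 0.999, 0.0]
force: [-1.1, -0.6, -1.2]
gripper_width: 0.0191
gripper_force: 30.0
```

Request:
jog_arm --targets '[{"travel": [0,0,0.003],"rotation": [0,0,0],"claw": 0},{"travel": [0,0,0.003],"rotation": [0,0,0],"claw": 0},{"travel": [0,0,0],"rotation": [0,0,0],"claw": 0}]'

```text
t: 37.95
ee_pos: [0.5622, 0.0161, 0.0574]
eef_rot: [-0.0, -0.052, 0.999, 0.0]
force: [0.2, 0.9, -0.1]
gripper_width: 0.0188
gripper_force: 30.0
```

Request:
jog_arm --targets '[{"travel": [0,0,0.004],"rotation": [0,0,0],"claw": 0},{"travel": [0,0,0.005],"rotation": [0,0,0],"claw": 0},{"travel": [0,0,0.004],"rotation": [0,0,0],"claw": 0},{"travel": [0,0,0],"rotation": [0,0,0],"claw": 0}]'

```text
t: 38.35
ee_pos: [0.562, 0.0161, 0.0441]
eef_rot: [-0.001, -0.052, 0.999, 0.0]
force: [-1.1, -1.5, -0.2]
gripper_width: 0.0191
gripper_force: 30.0
```

Request:
jog_arm --targets '[{"travel": [0,0,0.002],"rotation": [0,0,0],"claw": 0},{"travel": [0,0,0.001],"rotation": [0,0,0],"claw": 0},{"travel": [0,0,0],"rotation": [0,0,0],"claw": 0},{"travel": [0,0,0],"rotation": [0,0,0],"claw": 0}]'

```text
t: 38.75
ee_pos: [0.5626, 0.0161, 0.0427]
eef_rot: [0.0, -0.052, 0.999, -0.0]
force: [-4.3, 0.1, 16.9]
gripper_width: 0.0197
gripper_force: 30.0
```

Request:
jog_arm --targets '[{"travel": [0,0,-0.0005],"rotation": [0,0,0],"claw": 0.3},{"travel": [0,0,0],"rotation": [0,0,0],"claw": 0.4},{"travel": [0,0,0],"rotation": [0,0,0],"claw": 0.5},{"travel": [0,0,-0.01],"rotation": [0,0,0],"claw": 0.5},{"travel": [0,0,-0.035],"rotation": [0,0,0],"claw": 0.5}]'

```text
t: 39.25
ee_pos: [0.5606, 0.0162, 0.0859]
eef_rot: [-0.003, -0.052, 0.999, 0.0]
force: [1.1, 0.4, 1.0]
gripper_width: 0.0454
gripper_force: 0.0
```

Request:
jog_arm --targets '[{"travel": [0,0,-0.045],"rotation": [0,0,0],"claw": 0.6},{"travel": [0,0,-0.045],"rotation": [0,0,0],"claw": 0.6},{"travel": [0,0,0],"rotation": [0,0,-0.845],"claw": 0.6},{"travel": [0,0,0],"rotation": [0,0,-0.845],"claw": 0.6},{"travel": [0,0,0],"rotation": [0,0,0],"claw": 0.6}]'

```text
t: 39.75
ee_pos: [0.5625, 0.0161, 0.1782]
eef_rot: [0.0, -0.17, 0.985, -0.0]
force: [-0.2, 0.3, -0.6]
gripper_width: 0.0548
gripper_force: 0.0
```

```bash
python3 - <<'E'
from plates import *
from workcell import manip
s=manip.observe();st(s);t=manip.get_image("top");np.savez("pics/t4.npz",**t)
for T in(115,125,140,160): print(T,[tuple(float(round(v,4)) for v in p) for p in plates(t,T)])
print(delta(s,.448,-.3745,.18,19.5))
E
```

```text
t 39.75 pos [0.5625 0.0161 0.1782] yaw 19.62 F [-0.2  0.3 -0.6] w 0.0548 gf 0.0
115 [(0.4467, -0.3746, 19.432199478149414, 129.6263, 46.7859)]
125 [(0.4468, -0.3742, 20.024700164794922, 129.0169, 45.3361)]
140 [(0.443, -0.3759, 20.017200469970703, 119.1821, 44.222)]
160 [(0.4408, -0.3768, 19.870500564575195, 113.3083, 41.6184)]
(array([ 0.239 , -0.3295, -0.0019]), array([-0.0025 ,  0.00625,  0.015  ]))
```

Request:
jog_arm --targets '[{"travel": [0.0266,-0.0366,0],"rotation": [0,0,0],"claw": 0.6},{"travel": [0.0266,-0.0366,0],"rotation": [0,0,0],"claw": 0.6},{"travel": [0.0266,-0.0366,0],"rotation": [0,0,0],"claw": 0.6},{"travel": [0.0266,-0.0366,0],"rotation": [0,0,0],"claw": 0.6},{"travel": [0.0266,-0.0366,0],"rotation": [0,0,0],"claw": 0.6}]'

```text
t: 40.3
ee_pos: [0.4972, -0.2023, 0.1773]
eef_rot: [-0.0, -0.167, 0.986, 0.0]
force: [1.2, 0.6, 0.2]
gripper_width: 0.0547
gripper_force: 0.0
```

Request:
jog_arm --targets '[{"travel": [0.0266,-0.0366,0],"rotation": [0,0,0],"claw": 0.6},{"travel": [0.0266,-0.0366,0],"rotation": [0,0,0],"claw": 0.6},{"travel": [0.0266,-0.0366,0],"rotation": [0,0,0],"claw": 0.6},{"travel": [0.0262,-0.0366,0],"rotation": [0,0,0],"claw": 0.6},{"travel": [0,0,0],"rotation": [0,0,0],"claw": 0.6}]'

```text
t: 40.8
ee_pos: [0.4455, -0.379, 0.1772]
eef_rot: [-0.0, -0.165, 0.986, -0.001]
force: [0.1, 0.7, 0.3]
gripper_width: 0.0548
gripper_force: 0.0
```

Request:
jog_arm --targets '[{"travel": [0,0,0],"rotation": [0,0,0],"claw": 0.6},{"travel": [0,0,0],"rotation": [0,0,0],"claw": 0.6}]'

```text
t: 41.0
ee_pos: [0.447, -0.3733, 0.1771]
eef_rot: [-0.0, -0.169, 0.986, 0.0]
force: [0.2, 1.4, -0.0]
gripper_width: 0.0548
gripper_force: 0.0
```

```bash
cat > bench.py <<'E'
# plate on bench seen by wrist: outline rect of the bright blob around (320,200), hole
from h import *
from workcell import manip
def plate(d,x,y,T):
    g=cv2.cvtColor(d["frame"],cv2.COLOR_RGB2GRAY);p=proj(d,[[x,y,.008]])[0]
    m=(g>T).astype(np.uint8);m[260:]=0;m[:100]=0
    m=cv2.morphologyEx(m,cv2.MORPH_OPEN,np.ones((3,3),np.uint8))
    c=max([c for c in cv2.findContours(m,cv2.RETR_EXTERNAL,cv2.CHAIN_APPROX_NONE)[0] if cv2.contourArea(c)>800],key=lambda c:cv2.pointPolygonTest(c,(float(p[0]),float(p[1]-35)),True))
    W=ray(d,c[:,0,:].astype(float),.008)[:,:2]*1000
    r=cv2.minAreaRect(W.astype(np.float32));b=cv2.boundingRect(c);print(p.round(1),"rect",r,"bbox",b)
if __name__=="__main__":
    s=manip.observe();st(s);print(delta(s,.448,-.3745,.012,19.6))
    d=manip.get_image("wrist");np.savez("pics/w11.npz",**d);cv2.imwrite("pics/w11.png",d["frame"][:,:,::-1])
    plate(np.load("pics/w3.npz"),.463,-.2405,190);plate(d,.448,-.3745,190)
E
python3 bench.py
```

```text
t 41.0 pos [ 0.447  -0.3733  0.1771] yaw 19.41 F [ 0.2  1.4 -0. ] w 0.0548 gf 0.0
(array([-0.0005, -0.0016,  0.1651]), array([ 0.00625, -0.00125, -0.02375]))
[319.3 222.6] rect ((447.9559326171875, -234.07748413085938), (44.000450134277344, 103.33609771728516), 65.1720962524414) bbox (295, 147, 50, 113)
[318.9 224.3] rect ((432.4014587402344, -379.9234619140625), (100.13729858398438, 44.69552993774414), 19.4619083404541) bbox (294, 150, 51, 110)
```

Request:
jog_arm --targets '[{"travel": [-0.0014,-0.0015,0.045],"rotation": [0,0,0],"claw": 0.6},{"travel": [0,0,0.045],"rotation": [0,0,0],"claw": 0.5},{"travel": [0,0,0.04],"rotation": [0,0,0],"claw": 0.5},{"travel": [0,0,0.02],"rotation": [0,0,0],"claw": 0.5},{"travel": [0,0,0.01],"rotation": [0,0,0],"claw": 0.4}]'

```text
t: 41.55
ee_pos: [0.4485, -0.3733, 0.0155]
eef_rot: [-0.001, -0.17, 0.986, 0.001]
force: [-0.7, -0.6, 0.9]
gripper_width: 0.0402
gripper_force: 0.0
```

Request:
jog_arm --targets '[{"travel": [0,0,0.004],"rotation": [0,0,0],"claw": 0.4},{"travel": [0,0,0.001],"rotation": [0,0,0],"claw": 0.4},{"travel": [0,0,0],"rotation": [0,0,0],"claw": 0.4},{"travel": [0,0,0],"rotation": [0,0,0],"claw": 0.4}]'

```text
t: 41.95
ee_pos: [0.4493, -0.3755, 0.0134]
eef_rot: [0.0, -0.169, 0.986, -0.001]
force: [-0.1, -0.0, -0.2]
gripper_width: 0.0363
gripper_force: 0.0
```

```bash
python3 - <<'E'
from h import *
from workcell import manip
s=manip.observe();st(s)
E
```

```text
t 41.95 pos [ 0.4493 -0.3755  0.0134] yaw 19.49 F [-0.1 -0.  -0.2] w 0.0363 gf 0.0
```

Request:
jog_arm --targets '[{"travel": [0,0.001,0.0015],"rotation": [0,0,0],"claw": 0.4},{"travel": [0,0,0],"rotation": [0,0,0],"claw": 0.3},{"travel": [0,0,0],"rotation": [0,0,0],"claw": 0},{"travel": [0,0,0],"rotation": [0,0,0],"claw": 0},{"travel": [0,0,0],"rotation": [0,0,0],"claw": 0}]'

```text
t: 42.45
ee_pos: [0.4484, -0.3741, 0.0108]
eef_rot: [-0.0, -0.169, 0.986, 0.0]
force: [-0.7, 1.1, 0.3]
gripper_width: 0.0117
gripper_force: 30.0
```

Request:
jog_arm --targets '[{"travel": [0,0,0],"rotation": [0,0,0],"claw": 0},{"travel": [0,0,0],"rotation": [0,0,0],"claw": 0},{"travel": [0,0,0],"rotation": [0,0,0],"claw": 0}]'

```text
t: 42.75
ee_pos: [0.4484, -0.3741, 0.0109]
eef_rot: [-0.0, -0.169, 0.986, 0.0]
force: [-1.1, 1.3, 3.2]
gripper_width: 0.0123
gripper_force: 30.0
```

```bash
python3 - <<'E'
from h import *
from workcell import manip
s=manip.observe();st(s)
s["eef_rot"]=np.array([0,np.sin(np.radians(.625)),np.cos(np.radians(.625)),0])
print(delta(s,.5605,-.0733,.1,-1.25))
E
```

```text
t 42.75 pos [ 0.4484 -0.3741  0.0109] yaw 19.49 F [-1.1  1.3  3.2] w 0.0123 gf 30.0
(array([-0.1055,  0.3032, -0.0891]), array([0., 0., 0.]))
```

Request:
jog_arm --targets '[{"travel": [0,0,-0.03],"rotation": [0,0,0],"claw": 0},{"travel": [0,0,-0.03],"rotation": [0,0,0],"claw": 0},{"travel": [0,0,-0.03],"rotation": [0,0,0.864],"claw": 0},{"travel": [0,0,0],"rotation": [0,0,0.864],"claw": 0},{"travel": [0,0,0],"rotation": [0,0,0.864],"claw": 0}]'

```text
t: 43.25
ee_pos: [0.4488, -0.3746, 0.1018]
eef_rot: [0.001, 0.013, 1.0, -0.001]
force: [-0.1, -0.7, -1.5]
gripper_width: 0.012
gripper_force: 30.0
```

Request:
jog_arm --targets '[{"travel": [-0.015,0.0433,0],"rotation": [0,0,0],"claw": 0},{"travel": [-0.015,0.0433,0],"rotation": [0,0,0],"claw": 0},{"travel": [-0.015,0.0433,0],"rotation": [0,0,0],"claw": 0},{"travel": [-0.015,0.0433,0],"rotation": [0,0,0],"claw": 0},{"travel": [-0.015,0.0433,0],"rotation": [0,0,0],"claw": 0}]'

```text
t: 43.75
ee_pos: [0.5285, -0.1577, 0.1007]
eef_rot: [-0.0, 0.011, 1.0, -0.0]
force: [0.3, 0.0, -1.4]
gripper_width: 0.0119
gripper_force: 30.0
```

Request:
jog_arm --targets '[{"travel": [-0.015,0.0433,0],"rotation": [0,0,0],"claw": 0},{"travel": [-0.015,0.0433,0],"rotation": [0,0,0],"claw": 0},{"travel": [0,0,0],"rotation": [0,0,0],"claw": 0},{"travel": [0,0,0],"rotation": [0,0,0],"claw": 0},{"travel": [0,0,0],"rotation": [0,0,0],"claw": 0}]'

```text
t: 44.25
ee_pos: [0.5598, -0.074, 0.1007]
eef_rot: [-0.0, 0.011, 1.0, -0.0]
force: [0.3, -0.3, -2.2]
gripper_width: 0.0119
gripper_force: 30.0
```

```bash
python3 held.py .5605 -.0733 .0365 .0109
```

```text
t 44.25 pos [ 0.5598 -0.074   0.1007] yaw -1.26 F [ 0.3 -0.3 -2.2] w 0.0119 gf 30.0
delta (array([-0.0007,  0.0007,  0.0642]), array([-0.00125, -0.0025 , -0.00125]))
159 [127 127 125 124 125 227 233 233 231 232 232 231] [230 228 230 232 231 224 125 114 120 130 133 132]
blob [ 12  12  28  28 371] hole [ 0.5161 -0.0737  0.0978]
blob [  0  20   8  15 105] hole [ 0.5166 -0.084   0.0978]
expected hole [ 0.5148 -0.073   0.0978] [322.  201.8]
```

Request:
jog_arm --targets '[{"travel": [0.001,0.001,0.03],"rotation": [0,0,0],"claw": 0},{"travel": [0,0,0.02],"rotation": [0,0,0],"claw": 0},{"travel": [0,0,0.01],"rotation": [0,0,0],"claw": 0},{"travel": [0,0,0],"rotation": [0,0,0],"claw": 0},{"travel": [0,0,0],"rotation": [0,0,0],"claw": 0}]'

```text
t: 44.8
ee_pos: [0.5593, -0.073, 0.0414]
eef_rot: [0.0, 0.011, 1.0, -0.0]
force: [0.1, 0.7, -2.1]
gripper_width: 0.012
gripper_force: 30.0
```

Request:
jog_arm --targets '[{"travel": [0,0,0.003],"rotation": [0,0,0],"claw": 0},{"travel": [0,0,0],"rotation": [0,0,0],"claw": 0},{"travel": [0,0,0],"rotation": [0,0,0],"claw": 0},{"travel": [0,0,0],"rotation": [0,0,0],"claw": 0}]'

```text
t: 45.2
ee_pos: [0.5593, -0.0724, 0.0381]
eef_rot: [0.0, 0.011, 1.0, -0.0]
force: [0.1, -0.8, -1.6]
gripper_width: 0.0117
gripper_force: 30.0
```

```bash
python3 - <<'E'
from h import *
from workcell import manip
s=manip.observe();st(s)
print(delta(s,.5605,-.0733,.0366,-1.25))
E
```

```text
t 45.2 pos [ 0.5593 -0.0724  0.0381] yaw -1.24 F [ 0.1 -0.8 -1.6] w 0.0117 gf 30.0
(array([-0.0013, -0.0008,  0.0015]), array([-0.00125,  0.00375,  0.00125]))
```

Request:
jog_arm --targets '[{"travel": [0,-0.0008,0.0014],"rotation": [0,0,0],"claw": 0},{"travel": [-0.008,0,0],"rotation": [0,0,0],"claw": 0},{"travel": [-0.01,0,0],"rotation": [0,0,0],"claw": 0},{"travel": [-0.01,0,0],"rotation": [0,0,0],"claw": 0},{"travel": [0,0,0],"rotation": [0,0,0],"claw": 0}]'

```text
t: 45.7
ee_pos: [0.5891, -0.074, 0.0365]
eef_rot: [0.001, 0.011, 1.0, -0.0]
force: [-0.3, -0.2, -1.4]
gripper_width: 0.0117
gripper_force: 30.0
```

Request:
jog_arm --targets '[{"travel": [-0.005,0,0],"rotation": [0,0,0],"claw": 0},{"travel": [-0.005,0,0],"rotation": [0,0,0],"claw": 0},{"travel": [-0.004,0,0],"rotation": [0,0,0],"claw": 0},{"travel": [0,0,0],"rotation": [0,0,0],"claw": 0},{"travel": [0,0,0],"rotation": [0,0,0],"claw": 0}]'

```text
t: 46.2
ee_pos: [0.6009, -0.0741, 0.0364]
eef_rot: [-0.0, 0.011, 1.0, 0.0]
force: [0.4, -0.1, -2.2]
gripper_width: 0.0117
gripper_force: 30.0
```

Request:
jog_arm --targets '[{"travel": [-0.001,0,0],"rotation": [0,0,0],"claw": 0},{"travel": [0,0,0],"rotation": [0,0,0],"claw": 0},{"travel": [0,0,0],"rotation": [0,0,0],"claw": 0}]'

```text
t: 46.5
ee_pos: [0.602, -0.0742, 0.0364]
eef_rot: [-0.0, 0.011, 1.0, 0.0]
force: [0.3, -0.1, -2.3]
gripper_width: 0.0116
gripper_force: 30.0
```

Request:
jog_arm --targets '[{"travel": [-0.001,0,0],"rotation": [0,0,0],"claw": 0},{"travel": [0,0,0],"rotation": [0,0,0],"claw": 0},{"travel": [0,0,0],"rotation": [0,0,0],"claw": 0}]'

```text
t: 46.8
ee_pos: [0.6031, -0.0742, 0.0364]
eef_rot: [-0.0, 0.011, 1.0, 0.0]
force: [0.3, -0.7, -2.7]
gripper_width: 0.012
gripper_force: 30.0
```

Request:
jog_arm --targets '[{"travel": [-0.001,0,0],"rotation": [0,0,0],"claw": 0},{"travel": [0,0,0],"rotation": [0,0,0],"claw": 0},{"travel": [0,0,0],"rotation": [0,0,0],"claw": 0}]'

```text
t: 47.1
ee_pos: [0.6039, -0.0742, 0.0364]
eef_rot: [-0.0, 0.011, 1.0, 0.0]
force: [-1.7, 0.6, -1.6]
gripper_width: 0.0118
gripper_force: 30.0
```

Request:
jog_arm --targets '[{"travel": [-0.001,0,0],"rotation": [0,0,0],"claw": 0},{"travel": [0,0,0],"rotation": [0,0,0],"claw": 0},{"travel": [0,0,0],"rotation": [0,0,0],"claw": 0}]'

```text
t: 47.4
ee_pos: [0.6041, -0.0742, 0.0363]
eef_rot: [-0.001, 0.011, 1.0, 0.0]
force: [-5.6, 0.0, -0.1]
gripper_width: 0.0118
gripper_force: 30.0
```

```bash
python3 - <<'E'
from h import *
from workcell import manip
s=manip.observe();st(s)
E
```

```text
t 47.4 pos [ 0.6041 -0.0742  0.0363] yaw -1.24 F [-5.6  0.  -0.1] w 0.0118 gf 30.0
```

Contact at about 0.6039. Back off and release.

Request:
jog_arm --targets '[{"travel": [0.0018,0,0.0006],"rotation": [0,0,0],"claw": 0},{"travel": [0,0,0],"rotation": [0,0,0],"claw": 0},{"travel": [0,0,0],"rotation": [0,0,0],"claw": 0},{"travel": [0,0,0],"rotation": [0,0,0],"claw": 0.2},{"travel": [0,0,0],"rotation": [0,0,0],"claw": 0.3}]'

```text
t: 47.9
ee_pos: [0.6035, -0.0742, 0.0359]
eef_rot: [0.0, 0.011, 1.0, -0.0]
force: [0.4, -0.3, -0.1]
gripper_width: 0.0232
gripper_force: 0.0
```

Request:
jog_arm --targets '[{"travel": [0,0,0],"rotation": [0,0,0],"claw": 0.5},{"travel": [0,0,-0.01],"rotation": [0,0,0],"claw": 0.6},{"travel": [0,0,-0.03],"rotation": [0,0,0],"claw": 0.7},{"travel": [0,0,-0.04],"rotation": [0,0,0],"claw": 0.7},{"travel": [0,0,-0.04],"rotation": [0,0,0],"claw": 0.7}]'

```text
t: 48.4
ee_pos: [0.6029, -0.0741, 0.1577]
eef_rot: [-0.0, 0.011, 1.0, 0.0]
force: [0.9, -0.7, -0.3]
gripper_width: 0.0628
gripper_force: 0.0
```

Request:
jog_arm --targets '[{"travel": [0.025,0,-0.02],"rotation": [0,0,0],"claw": 0.7},{"travel": [0.022,0,0],"rotation": [0,0,0],"claw": 0.7},{"travel": [0,0,0],"rotation": [0,0,0],"claw": 0.7},{"travel": [0,0,0],"rotation": [0,0,0],"claw": 0.7}]'

```text
t: 48.8
ee_pos: [0.5564, -0.0732, 0.1766]
eef_rot: [0.0, 0.011, 1.0, -0.0]
force: [-0.1, -0.4, -0.1]
gripper_width: 0.0637
gripper_force: 0.0
```

```bash
python3 hole.py .5605 -.0733; python3 - <<'E'
from h import *
from workcell import manip
s=manip.observe();print(delta(s,.4051,.2943,.177,-1.22))
E
```

```text
t 48.8 pos [ 0.5564 -0.0732  0.1766] yaw -1.25 F [-0.1 -0.4 -0.1] w 0.0637 gf 0.0
pred [320.8 235.4] got [320.  234.5] [  4.25   4.5   14.5   15.   709.  ] world [0.5635 0.1056 0.033 ]
pred [320.8 233.8] got [320.1 232.9] [  4.25   3.75  14.75  15.25 705.  ] world [ 0.5597 -0.0738  0.033 ]
(array([ 0.1597,  0.3642, -0.0009]), array([-0.00125,  0.005  , -0.00375]))
```

Request:
jog_arm --targets '[{"travel": [0.0177,0.0405,0],"rotation": [0,0,0],"claw": 0.7},{"travel": [0.0177,0.0405,0],"rotation": [0,0,0],"claw": 0.7},{"travel": [0.0177,0.0405,0],"rotation": [0,0,0],"claw": 0.7},{"travel": [0.0177,0.0405,0],"rotation": [0,0,0],"claw": 0.7},{"travel": [0.0177,0.0405,0],"rotation": [0,0,0],"claw": 0.7}]'

```text
t: 49.35
ee_pos: [0.4721, 0.1328, 0.1757]
eef_rot: [0.0, 0.011, 1.0, 0.0]
force: [0.6, -0.3, 0.5]
gripper_width: 0.0638
gripper_force: 0.0
```

Request:
jog_arm --targets '[{"travel": [0.0177,0.0405,0],"rotation": [0,0,0],"claw": 0.7},{"travel": [0.0177,0.0405,0],"rotation": [0,0,0],"claw": 0.7},{"travel": [0.0177,0.0405,0],"rotation": [0,0,0],"claw": 0.7},{"travel": [0.0177,0.0405,0],"rotation": [0,0,0],"claw": 0.7},{"travel": [0,0,0],"rotation": [0,0,-0.9],"claw": 0.7}]'

```text
t: 49.85
ee_pos: [0.4036, 0.2992, 0.1757]
eef_rot: [-0.0, -0.053, 0.999, 0.001]
force: [1.2, -1.1, 0.1]
gripper_width: 0.0637
gripper_force: 0.0
```

Request:
jog_arm --targets '[{"travel": [0,0,0],"rotation": [0,0,0],"claw": 0.7},{"travel": [0,0,0],"rotation": [0,0,0],"claw": 0.7},{"travel": [0,0,0],"rotation": [0,0,0],"claw": 0.7}]'

```text
t: 50.15
ee_pos: [0.4055, 0.2942, 0.1757]
eef_rot: [-0.0, -0.05, 0.999, -0.0]
force: [-0.1, -0.2, 0.4]
gripper_width: 0.0638
gripper_force: 0.0
```

```bash
sed -i 's/m=(g<50).astype(np.uint8)/m=(g<62).astype(np.uint8);w=np.zeros_like(m);w[y-45:y+46,x-45:x+46]=1;m*=w/' knob.py; python3 knob.py .4051 .2943 w12
```

```text
t 50.15 pos [0.4055 0.2942 0.1757] yaw 5.74 F [-0.1 -0.2  0.4] w 0.0638 gf 0.0
pred [321.10910296 234.23107836] stat [309 220  24  29 544] [320.53676471 234.47794118]
x from top 0.40287944905642153 from bottom 0.40606476693233584 y 0.29455505545776567 0.29292732083617123
knob 0.4044721079943787 0.2937411881469685 (array([ 0.0011, -0.0003,  0.1317]), array([-0.00125, -0.00125, -0.0325 ]))
```

Request:
jog_arm --targets '[{"travel": [0.0008,-0.0003,0.045],"rotation": [0,0,0],"claw": 0.7},{"travel": [0,0,0.045],"rotation": [0,0,0],"claw": 0.6},{"travel": [0,0,0.03],"rotation": [0,0,0],"claw": 0.5},{"travel": [0,0,0.013],"rotation": [0,0,0],"claw": 0.4},{"travel": [0,0,0.002],"rotation": [0,0,0],"claw": 0.4}]'

```text
t: 50.7
ee_pos: [0.4037, 0.2933, 0.0393]
eef_rot: [-0.001, -0.051, 0.999, -0.001]
force: [0.5, 0.0, 1.1]
gripper_width: 0.0371
gripper_force: 0.0
```

Request:
jog_arm --targets '[{"travel": [0,0,0],"rotation": [0,0,0],"claw": 0.4},{"travel": [0,0,0],"rotation": [0,0,0],"claw": 0},{"travel": [0,0,0],"rotation": [0,0,0],"claw": 0},{"travel": [0,0,0],"rotation": [0,0,0],"claw": 0},{"travel": [0,0,0],"rotation": [0,0,0],"claw": 0}]'

```text
t: 51.2
ee_pos: [0.4047, 0.2946, 0.0416]
eef_rot: [0.001, -0.052, 0.999, 0.0]
force: [0.3, -0.8, 8.1]
gripper_width: 0.0191
gripper_force: 30.0
```

```bash
python3 - <<'E'
from h import *
from workcell import manip
s=manip.observe();st(s);z=s["ee_pos"][2]
print(delta(s,.5601,-.0735,z+.09,5.97))
E
```

```text
t 51.2 pos [0.4047 0.2946 0.0416] yaw 5.95 F [ 0.3 -0.8  8.1] w 0.0191 gf 30.0
(array([-0.1165, -0.3822, -0.09  ]), array([ 0.00375,  0.01125, -0.0025 ]))
```

Request:
jog_arm --targets '[{"travel": [0,0,-0.02],"rotation": [0,0,0],"claw": 0},{"travel": [0,0,-0.035],"rotation": [0,0,0],"claw": 0},{"travel": [0,0,-0.035],"rotation": [0,0,0],"claw": 0},{"travel": [-0.0129,-0.0425,0],"rotation": [0,0,0],"claw": 0},{"travel": [-0.0129,-0.0425,0],"rotation": [0,0,0],"claw": 0}]'

```text
t: 51.7
ee_pos: [0.4394, 0.2125, 0.1324]
eef_rot: [0.002, -0.053, 0.999, 0.0]
force: [0.3, -0.1, -0.5]
gripper_width: 0.0194
gripper_force: 30.0
```

Request:
jog_arm --targets '[{"travel": [-0.0129,-0.0425,0],"rotation": [0,0,0],"claw": 0},{"travel": [-0.0129,-0.0425,0],"rotation": [0,0,0],"claw": 0},{"travel": [-0.0129,-0.0425,0],"rotation": [0,0,0],"claw": 0},{"travel": [-0.0129,-0.0425,0],"rotation": [0,0,0],"claw": 0},{"travel": [-0.0129,-0.0425,0],"rotation": [0,0,0],"claw": 0}]'

```text
t: 52.2
ee_pos: [0.5253, 0.006, 0.1313]
eef_rot: [0.0, -0.052, 0.999, -0.0]
force: [0.7, 0.6, -0.5]
gripper_width: 0.0192
gripper_force: 30.0
```

Request:
jog_arm --targets '[{"travel": [-0.0129,-0.0425,0],"rotation": [0,0,0],"claw": 0},{"travel": [-0.0129,-0.0425,0],"rotation": [0,0,0],"claw": 0},{"travel": [0,0,0],"rotation": [0,0,0],"claw": 0},{"travel": [0,0,0],"rotation": [0,0,0],"claw": 0},{"travel": [0,0,0],"rotation": [0,0,0],"claw": 0}]'

```text
t: 52.7
ee_pos: [0.5587, -0.0733, 0.1309]
eef_rot: [-0.0, -0.052, 0.999, 0.0]
force: [0.5, -0.7, -0.6]
gripper_width: 0.0193
gripper_force: 30.0
```

```bash
python3 - <<'E'
from h import *
from workcell import manip
s=manip.observe();st(s);print(delta(s,.5601,-.0735,.075,5.97))
d=manip.get_image("wrist");np.savez("pics/w13.npz",**d)
g=cv2.cvtColor(d["frame"],cv2.COLOR_RGB2GRAY)
q=proj(d,[s["ee_pos"]-[.013,0,.0097]])[0];print("flange edge pred",q)
u=int(q[0]);print(g[int(q[1])-8:int(q[1])+10,u-1].tolist())
E
```

```text
t 52.7 pos [ 0.5587 -0.0733  0.1309] yaw 5.98 F [ 0.5 -0.7 -0.6] w 0.0193 gf 30.0
(array([-0.0014, -0.0004,  0.0559]), array([ 0.0025 , -0.00375,  0.00125]))
flange edge pred [324.49924055 263.28852494]
[232, 232, 232, 230, 230, 230, 230, 231, 233, 225, 157, 123, 158, 179, 177, 181, 175, 171]
```

Request:
jog_arm --targets '[{"travel": [-0.0012,-0.0003,0.025],"rotation": [0,0,0],"claw": 0},{"travel": [0,0,0.02],"rotation": [0,0,0],"claw": 0},{"travel": [0,0,0.01],"rotation": [0,0,0],"claw": 0},{"travel": [0,0,0],"rotation": [0,0,0],"claw": 0},{"travel": [0,0,0],"rotation": [0,0,0],"claw": 0}]'

```text
t: 53.25
ee_pos: [0.5607, -0.0738, 0.0764]
eef_rot: [0.0, -0.052, 0.999, -0.0]
force: [0.4, -0.5, 0.3]
gripper_width: 0.0195
gripper_force: 30.0
```

Request:
jog_arm --targets '[{"travel": [0,0,0.004],"rotation": [0,0,0],"claw": 0},{"travel": [0,0,0.004],"rotation": [0,0,0],"claw": 0},{"travel": [0,0,0.004],"rotation": [0,0,0],"claw": 0},{"travel": [0,0,0],"rotation": [0,0,0],"claw": 0},{"travel": [0,0,0],"rotation": [0,0,0],"claw": 0}]'

```text
t: 53.75
ee_pos: [0.5605, -0.0743, 0.0638]
eef_rot: [-0.0, -0.052, 0.999, 0.0]
force: [-0.7, 0.3, -1.3]
gripper_width: 0.0193
gripper_force: 30.0
```

Request:
jog_arm --targets '[{"travel": [0,0,0.003],"rotation": [0,0,0],"claw": 0},{"travel": [0,0,0.003],"rotation": [0,0,0],"claw": 0},{"travel": [0,0,0],"rotation": [0,0,0],"claw": 0}]'

```text
t: 54.05
ee_pos: [0.5603, -0.0741, 0.0574]
eef_rot: [-0.0, -0.052, 0.999, 0.0]
force: [0.6, 0.9, -0.4]
gripper_width: 0.019
gripper_force: 30.0
```

Request:
jog_arm --targets '[{"travel": [0,0.0004,0.004],"rotation": [0,0,0],"claw": 0},{"travel": [0,0,0.005],"rotation": [0,0,0],"claw": 0},{"travel": [0,0,0.004],"rotation": [0,0,0],"claw": 0},{"travel": [0,0,0],"rotation": [0,0,0],"claw": 0}]'

```text
t: 54.45
ee_pos: [0.5601, -0.0738, 0.0441]
eef_rot: [-0.001, -0.052, 0.999, 0.0]
force: [-1.0, 0.6, -0.2]
gripper_width: 0.0192
gripper_force: 30.0
```

Request:
jog_arm --targets '[{"travel": [0,0,0.002],"rotation": [0,0,0],"claw": 0},{"travel": [0,0,0.001],"rotation": [0,0,0],"claw": 0},{"travel": [0,0,0],"rotation": [0,0,0],"claw": 0},{"travel": [0,0,0],"rotation": [0,0,0],"claw": 0}]'

```text
t: 54.85
ee_pos: [0.5607, -0.0739, 0.0426]
eef_rot: [0.0, -0.052, 0.999, -0.0]
force: [-4.2, 1.0, 14.3]
gripper_width: 0.0194
gripper_force: 30.0
```

Seated. Release, retreat and check.

Request:
jog_arm --targets '[{"travel": [0,0,-0.0005],"rotation": [0,0,0],"claw": 0.3},{"travel": [0,0,0],"rotation": [0,0,0],"claw": 0.4},{"travel": [0,0,0],"rotation": [0,0,0],"claw": 0.5},{"travel": [0,0,-0.01],"rotation": [0,0,0],"claw": 0.5},{"travel": [0,0,-0.035],"rotation": [0,0,0],"claw": 0.5}]'

```text
t: 55.35
ee_pos: [0.5587, -0.0734, 0.0859]
eef_rot: [-0.002, -0.052, 0.999, 0.001]
force: [0.9, 0.1, 0.8]
gripper_width: 0.0453
gripper_force: 0.0
```

Request:
jog_arm --targets '[{"travel": [0,0,-0.045],"rotation": [0,0,0],"claw": 0.6},{"travel": [0.02,0,-0.045],"rotation": [0,0,0],"claw": 0.6},{"travel": [0.02,0.04,-0.02],"rotation": [0,0,0],"claw": 0.6},{"travel": [0.02,0.04,0],"rotation": [0,0,0],"claw": 0.6},{"travel": [0,0,0],"rotation": [0,0,0],"claw": 0.6}]'

```text
t: 55.85
ee_pos: [0.4896, 0.0026, 0.1986]
eef_rot: [-0.0, -0.053, 0.999, 0.0]
force: [-0.8, -0.5, 0.3]
gripper_width: 0.0549
gripper_force: 0.0
```

Request:
jog_arm --targets '[{"travel": [0,0,0],"rotation": [0,0,0],"claw": 0.6},{"travel": [0,0,0],"rotation": [0,0,0],"claw": 0.6}]'

```text
t: 56.05
ee_pos: [0.4931, -0.0009, 0.1976]
eef_rot: [0.0, -0.052, 0.999, -0.0]
force: [0.2, 0.2, 0.1]
gripper_width: 0.0548
gripper_force: 0.0
```

```bash
python3 - <<'E'
from h import *
from workcell import manip
st(manip.observe())
d=manip.get_image("wrist");a=manip.get_image("scene")["frame"]
o=np.zeros((600,640,3),np.uint8);o[:300]=d["frame"][:300];o[300:]=cv2.resize(a[150:310,130:470],(640,300))
cv2.imwrite("pics/end.png",o[:,:,::-1])
E
```

```text
t 56.05 pos [ 0.4931 -0.0009  0.1976] yaw 5.95 F [0.2 0.2 0.1] w 0.0548 gf 0.0
```

View pics/end.png

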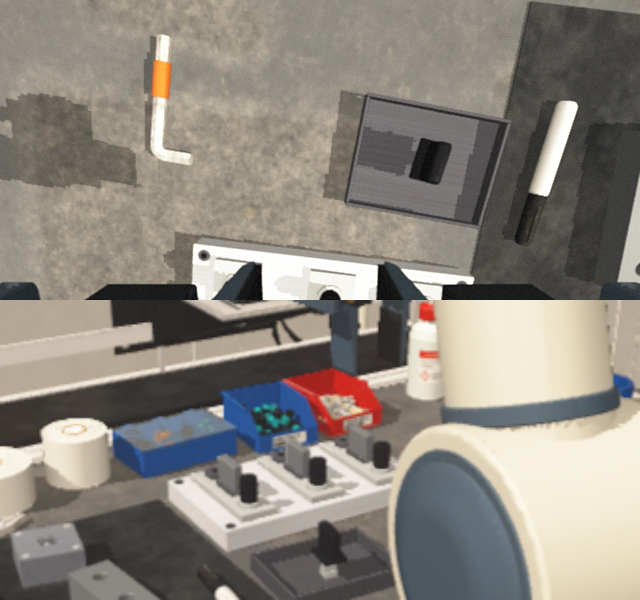

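The closing picture shows all three dividers on the base, each with its pin's flange down (scene inset, at about (248,488), (317,471) and (381,455)). The key is standing in the tray, at about (430,160) in the wrist view.

```bash
python3 -c "
from workcell import manip
print(manip.close_job())"
```

```text
the job is handed in; nothing more can be done
None
```

The job is handed in at about 56 s of robot time: the key stands in the tray, and all three dividers are under their studs with pins pushed down to the flange; the hand-in returned no verdict.

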